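# Bundle three walnut samples and gauge the stack

## Task

Make up one sample set: stack exactly three walnut slats flat and square on the aluminium jig, between its end stops, and lay any others flat in the grey tray, one on another. With the three in, swing the jig's arm over them fully home, and only then slide the steel gauge blade, tip first and straight, along the top of the stack from the robot's side into the gap under the arm, until its black line is level with the edge of the arm nearest the robot, and leave it there. Leave the mug, jar and tape roll where they are.

Things in the scene. Friction and masses are not known exactly. Their poses are not given: they have to be found in the camera images.
- jig: fixed jig, aluminium plate 170 (x) x 120 (y) x 10 mm; origin at the centre of its underside, z up, -x towards the robot. Slats stack on it centred on the origin, length along x, between steel end stops (36 mm wide; inner faces x = -64 and 64, tops z = 44 mm); sides open. Three slats reach z = 52. A post (radius 17 mm) at x = 20, y = 78 carries the swing arm
- swing_arm (a joint): angle (rad) of the jig's grey arm about its post: 0 = home on its stop, along -y across the stack; grows as it opens, clockwise from above; 1.57 = along -x beside the stack; at most 2.4. Bar 40 wide, 130 long, 10 mm thick, underside z = 62 mm in the jig frame (10 mm over three slats; four do not fit); home, it covers jig x = 0 (front edge) to 40. Friction 0.12 N m holds it; push it by its knob
- swing_knob (a point): centre of the black round knob, 26 mm diameter, 36 mm tall, standing on top of the swing arm 105 mm from the pivot; the point is half-way up the knob, 90 mm above the desk
- gap_mouth (a point): fixed point of the jig (jig frame x = 0, y = 0, z = 55 mm, axes as the jig): in the mouth of the gap, under the arm's front edge when it is home and 3 mm above the top of three slats. The blade's line belongs here; the blade enters along +x
- tray: fixed grey tray for left-over slats: floor plate 160 (x) x 80 (y) mm, 8 mm thick, with end walls whose inner faces are at x = -66 and +66 mm and whose tops are at z = 34 mm; long sides open. Origin at the centre of its underside, z up; slats lie with their length along x, centred
- slat1_mid (a point): dark walnut sample slat, 120 x 45 x 14 mm, one of up to five alike (some may be absent); point at its centre, half-way up; x along its length, y across its width, z up, ends and faces alike
- slat2_mid (a point): dark walnut sample slat, 120 x 45 x 14 mm, one of up to five alike (some may be absent); point at its centre, half-way up; x along its length, y across its width, z up, ends and faces alike
- slat3_mid (a point): dark walnut sample slat, 120 x 45 x 14 mm, one of up to five alike (some may be absent); point at its centre, half-way up; x along its length, y across its width, z up, ends and faces alike
- slat4_mid (a point): dark walnut sample slat, 120 x 45 x 14 mm, one of up to five alike (some may be absent); point at its centre, half-way up; x along its length, y across its width, z up, ends and faces alike
- slat5_mid (a point): dark walnut sample slat, 120 x 45 x 14 mm, one of up to five alike (some may be absent); point at its centre, half-way up; x along its length, y across its width, z up, ends and faces alike
- gauge_line (a point): flat steel gauge blade, 110 x 30 x 6 mm, lying flat, with a black line across it 40 mm from its tip; the point is on the blade's centre line at the black line, half-way through its thickness (3 mm above its underside). x points along the blade to its tip (40 mm ahead; the other end is 70 mm behind), y across, z up
- gauge_tab (a point): centre of the black upright grip tab on the gauge blade, 30 mm long (x, along the blade), 14 mm wide (y), 40 mm high, standing on top of the blade; it lies 38 mm behind the black line and 26 mm above the blade's underside; axes as the blade
- mug: white mug, 80 mm across, 90 mm tall, to be left alone; origin at the centre of its foot
- jar: amber glass jar with black cap, 64 mm across, 75 mm tall, to be left alone; origin at the centre of its foot
- tape_roll: roll of tape lying flat, 72 mm across, 19 mm high, to be left alone; origin at the centre of its underside
There are look-alikes about, which are no part of the job. Several things have the shape of the jig; the one meant has the colours described above.

How it is judged:
By the outcome, as a careful person would: the job done as asked, in the order asked, and still so for the second after the job is handed in, with the robot touching nothing.
Of slat1, slat2, slat3, slat4, slat5 only 3 to 5 are there at a start; the rules pass over those that are not, and their reading is None.
At some moment in a run one of gauge may be knocked a few centimetres aside while the robot is not near it.
Once in a run the grip may slacken for a moment while it holds something.
It also fails if it takes over 210 s, if anything falls off the work surface, if the arm or the gripper's body presses on something with over 40 N, if the wrist force passes 120 N, or if a joint passes its speed limit or range.

## Robot

A 6-joint arm with a two-finger parallel gripper is mounted at the origin on the work surface. World frame = base frame: x ahead of the robot, y to its left, z up, the work surface at z = 0. Lengths are in mm, angles in rad, forces in N, time in s.
With the tool pointing down it reaches from about 350 to 775 mm from the base axis. Payload 5.5 kg.
Tool frame: the origin (TCP) lies on the centre line of the jaws, within the pads' length; the fingertips stand 8 mm ahead of it and the grasp point (between the pads) lies 11 mm behind it; z points along the fingers, y is the direction in which the jaws open and shut (so a half turn about z gives the same grasp; the last joint's range is limited). The gripper opens to 85 mm and grips with 20 to 120 N. Pads are 22 mm wide; open, the fingers measure 114 mm over their backs; the gripper's body (76 mm by 85 mm) begins 54 mm behind the grasp point. The pads swing forward as they close: fully open they stand 13 mm farther back than shut.
Start: joints at [1.171, 0.313, 0.046, 1.304, 0, 1.431], TCP at [147.733, 555.739, 239.323] pointing down, gripper open.
Joint ranges: [-2.76, 2.76], [-0.86, 1.69], [-1.03, 1.26], [-2.2, 2.34], [-1.47, 1.5], [-3.14, 3.14]. Speed limits (rad/s): [2.57, 2.57, 3.14, 3.14, 3.14, 3.14].

## Interface

Orientations are given as [roll, pitch, yaw] about the fixed x, y, z axes, in that order (R = Rz(yaw) Ry(pitch) Rx(roll)).
In Python, from plant import read_state, get_image, sign_off, spot_in, place_of gives the robot as it stands. The module is installed in compiled form; this text tells all that it offers.
- The arm moves only by the tool jog_arm, never from a script. Its argument "plan" is one flat list of numbers, 7 for each row, row after row: the shift along the tool's x, y, z in mm, then the turn, a rotation vector about the tool's x, y, z in rad, then the opening in per cent of the stroke, from 0 (shut) to 100 (fully open). In form: [x, y, z, ax, ay, az, hand, x, y, z, ax, ay, az, hand, ...]. A call has 1 to 10 rows; each row is the pose to reach, as a shift and turn from the pose measured when the call began, along the tool's axes at that moment; what a row does not reach only later rows make up. A row lasts 1/8 s, in which the tool goes at most 62.5 mm and 10.7 degrees, less where a joint would pass 70% of its speed; a pose out of reach is approached as far as the arm can. A call with a gripper value outside its range is refused whole. The fingers move at their own pace and stop on an object; "grip_force" is the grip in N (left out, the last holds). Time passes only in rows, so rows that repeat a pose let the fingers close. It gives the time, the measured TCP pose, the force and the opening at its end, in the units of the state.
- read_state(): the state, without advancing time (a new reading comes with each control period).
- get_image(name): name is "scene" or "top" or "wrist"; returns a dict with "pixels" (480x640x3 uint8, red, green, blue), "depth" (480x640 float32, mm along the optical axis (not along the pixel's ray), 0 where there is no reading), "camera_matrix" (3x3 intrinsics, pixels), "k1" (the pictures are not rectified: a ray, as slopes to the right and down, at radius r is drawn at 1 + k1 r^2 times it, then the intrinsics apply), "world_to_cam" (4x4, takes a point from world to camera coordinates). Camera axes: x right, y up, looking along -z (the intrinsics and any distortion apply to the point x, -y, -z); pixel columns grow to the right and rows downward; lengths in mm; the calibration is good to about 2 mm. A picture is of the moment at which its call begins.
- sign_off(): hands the job in, once; it reports no verdict.
Trained networks look in the newest picture that a camera, given by its name, has taken for a name from the list of things; names that differ only in an ending like _2 or _b are one class to them, and where a whole thing is asked for, a point or a joint stands for the part that bears it (a point fixed in the world has none). Each returns a list of dicts, best first, with "p" (0 to 1); they miss things now and then, are a little off and sometimes report something else, mostly with a low value. They report only what shows in the picture. A call takes as long as a camera call. They do not tell look-alikes from the thing itself.
- spot_in(camera, query): "centre" ([column, row] in pixels, amid what is visible of it).
- place_of(camera, query): "centre" ([column, row] in pixels: a listed point, or the origin of a listed thing).
The state is a dict: "clock": time; "q": joint angles; "qvel": joint speeds; "joint_torque": joint torques, N m; "position": TCP position; "orientation": TCP orientation; "wrist_force": force on the tool from outside, world axes, zero at the start; "wrist_torque": the same for the moment, N m; "opening": opening from 0.0 (shut) to 1.0 (fully open).
Only numpy, scipy, OpenCV 4.12 (cv2) and the standard library are available. Lean on these libraries where they do the work, as an engineer would, in place of code of your own. Each camera call takes 0.05 s, during which the arm holds its last target. There are 200 camera calls.

## Working session

There is one attempt and no reset: what is moved stays moved. The work goes in short steps, Python scripts to look and compute and a tool call to move; the robot and the scene stay as the last step left them, time stands still between calls to the robot, and variables do not carry over. Pictures are saved under pics/ and viewed, about 12 in all and at most 16, crops included, and the job is handed in when it is done.

Besides the shell and the picture viewer there is one more tool, called after "Call:" by a JSON object that holds its "op" and its "data", one argument or row to a line. jog_arm: Moves the arm, as the interface text tells. Its arguments: {"type":"object","properties":{"plan":{"type":"array","items":{"type":"number"}},"grip_force":{"type":"number"}},"required":["plan"]}

```bash
mkdir -p pics; cat > h.py <<'E'
import numpy as np, cv2
from plant import *
def save(im,name,crop=None,scale=1):
    p=im["pixels"][:,:,::-1]
    if crop: p=p[crop[1]:crop[3],crop[0]:crop[2]]
    if scale!=1: p=cv2.resize(p,None,fx=scale,fy=scale,interpolation=cv2.INTER_CUBIC)
    cv2.imwrite("pics/"+name,p)
def ray(im,px):
    K=im["camera_matrix"];k=im["k1"]
    return cv2.undistortPoints(np.array([[px]],float),np.array(K,float),np.array([k,0,0,0.]))[0,0]
def atz(im,px,z):
    u,v=ray(im,px);M=np.array(im["world_to_cam"]);R=M[:3,:3];t=M[:3,3]
    o=-R.T@t;d=R.T@np.array([u,-v,-1.]);s=(z-o[2])/d[2];return o+s*d
def dep(im,px):
    c,r=int(round(px[0])),int(round(px[1]));w=im["depth"][max(r-2,0):r+3,max(c-2,0):c+3];w=w[w>0]
    if len(w)==0:return None
    u,v=ray(im,px);M=np.array(im["world_to_cam"]);R=M[:3,:3];t=M[:3,3]
    return R.T@(np.median(w)*np.array([u,-v,-1.])-t)
def cloud(im):
    h,w=im["depth"].shape;g=np.stack(np.meshgrid(np.arange(w),np.arange(h)),-1).reshape(-1,1,2).astype(float)
    n=cv2.undistortPoints(g,np.array(im["camera_matrix"],float),np.array([im["k1"],0,0,0.]))[:,0]
    d=im["depth"].reshape(-1,1);P=np.c_[n[:,:1]*d,-n[:,1:]*d,-d]
    M=np.array(im["world_to_cam"]);return ((P-M[:3,3])@M[:3,:3]).reshape(h,w,3)
E
python3 - <<'E'
from h import *
for n in("top","scene"):
    im=get_image(n);save(im,n+"0.png")
    print(n,np.round(np.linalg.inv(im["world_to_cam"])[:3,3]))
    for q in["jig","swing_knob","tray","slat1_mid","gauge_line","gauge_tab","mug","jar","tape_roll"]:
        for d in place_of(n,q)[:6]:
            if d["p"]>.2:
                w=dep(im,d["centre"]);print(q,round(d["p"],2),np.round(d["centre"]),None if w is None else np.round(w))
E
```

```text
top [ 446.  -28. 1053.]
jig 0.9 [193. 376.] [290. 213. 108.]
jig 0.86 [211. 234.] [544. 203.  10.]
swing_knob 0.87 [156. 282.] [452. 278. 107.]
swing_knob 0.69 [350. 124.] [757. -71.   5.]
swing_knob 0.56 [196. 370.] [300. 207. 108.]
tray 0.82 [307. 211.] [585.  15.   8.]
slat1_mid 0.75 [388. 286.] [ 437. -138.   13.]
slat1_mid 0.28 [384. 201.] [ 601. -135.   13.]
gauge_line 0.72 [500. 196.] [ 608. -358.    6.]
gauge_tab 0.94 [504. 214.] [ 569. -354.   43.]
gauge_tab 0.62 [212. 232.] [548. 200.  11.]
gauge_tab 0.62 [506. 286.] [ 434. -360.   14.]
gauge_tab 0.6 [388. 288.] [ 433. -136.   14.]
mug 0.7 [350. 125.] [755. -71.   6.]
mug 0.51 [309. 214.] [580.  12.   8.]
jar 0.96 [260. 127.] [736.  98.  74.]
scene [1034.  202.  589.]
jig 0.76 [435. 323.] [558. 202.  12.]
jig 0.72 [481. 224.] [272. 240.  12.]
jig 0.33 [227. 371.] [779. -44.  54.]
swing_knob 0.95 [477. 192.] [305. 215. 107.]
swing_knob 0.71 [508. 258.] [461. 285. 100.]
tray 0.89 [322. 307.] [592.  20.  10.]
slat1_mid 0.63 [287. 228.] [ 434. -121.   15.]
gauge_line 0.76 [139. 254.] [ 602. -357.    9.]
gauge_line 0.44 [320. 306.] [592.  16.  10.]
gauge_tab 0.56 [148. 233.] [ 571. -351.   38.]
mug 0.74 [227. 370.] [779. -44.  56.]
jar 0.73 [341. 418.] [781. 122.  52.]
tape_roll 0.68 [352. 235.] [390.   3.   0.]
tape_roll 0.36 [147. 232.] [ 572. -351.   41.]
```

View pics/top0.png

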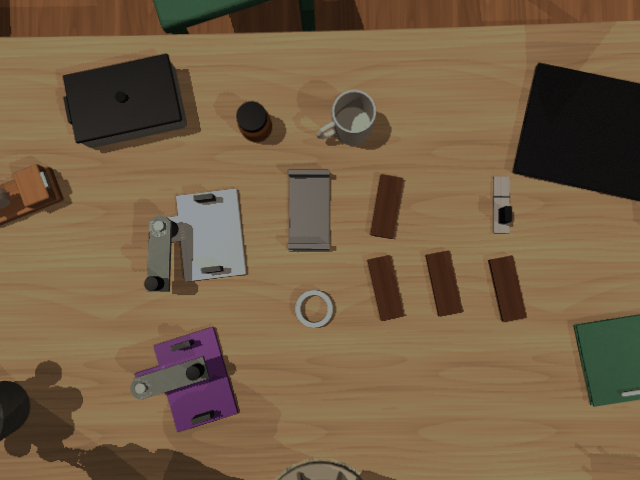

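View pics/scene0.png

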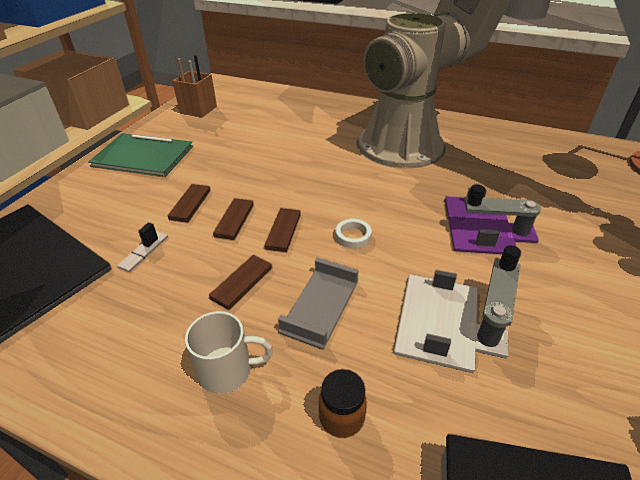

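The aluminium jig is the pale plate at top (211,234). The one at (193,376) is purple, so it is a look-alike. Four slats show, at top (387,207), (386,288), (444,283) and (507,289). I'll fit the poses from depth and confirm the jig in a crop.

```bash
cat >> h.py <<'E'
def rect(P):
    (c,s,a)=cv2.minAreaRect(P[:,:2].astype(np.float32));w,h=s
    if h>w: w,h=h,w;a+=90
    a=(a+90)%180-90
    return np.round([c[0],c[1],w,h],1),round(np.radians(a),3)
def comps(mask,minn=60):
    m=cv2.morphologyEx(mask.astype(np.uint8),cv2.MORPH_OPEN,np.ones((2,2)))
    n,l,st,ce=cv2.connectedComponentsWithStats(m)
    return [(l==i,np.round(ce[i])) for i in range(1,n) if st[i,4]>=minn]
def slats(im,zlo=7,zhi=80):
    C=cloud(im);p=im["pixels"].astype(int)
    return [(rect(C[m]),np.round(np.median(C[m][:,2]),1),c) for m,c in comps((C[...,2]>zlo)&(C[...,2]<zhi)&(p.sum(2)<200)&(p[...,0]>p[...,2]*1.4)&(p[...,0]>25),200)]
def goto(*targets):
    """targets: (x,y,z,yaw of jaw axis) world, tool down; prints shift & turn in tool axes"""
    from scipy.spatial.transform import Rotation as Ro
    s=read_state();R0=Ro.from_euler("xyz",s["orientation"]);p0=np.array(s["position"])
    print("now",np.round(p0,1),np.round(s["orientation"],3),"op",round(s["opening"],3),"F",np.round(s["wrist_force"],1),"t",round(s["clock"],2),"q6",round(s["q"][5],2))
    for x,y,z,yaw in targets:
        best=None
        for k in(0,np.pi):
            yy=np.array([np.cos(yaw+k),np.sin(yaw+k),0]);zz=np.array([0,0,-1.]);R=Ro.from_matrix(np.c_[np.cross(yy,zz),yy,zz])
            r=(R0.inv()*R).as_rotvec()
            if best is None or np.linalg.norm(r)<np.linalg.norm(best):best=r
        print(np.round(R0.inv().apply(np.array([x,y,z])-p0),1),np.round(best,3))
E
python3 - <<'E'
from h import *
im=get_image("top");C=cloud(im);p=im["pixels"].astype(int);Z=C[...,2]
for s in slats(im):print("slat",s)
Y,X=np.mgrid[:480,:640]
J=(X>170)&(X<250)&(Y>180)&(Y<285)
print("plate",rect(C[J&(Z>6)&(Z<14)&(p.min(2)>120)]))
for m,c in comps(J&(Z>38)&(Z<50),20):print("jstop",rect(C[m]),c,np.median(C[m],0).round(1))
A=(X>140)&(X<185)&(Y>205)&(Y<295)
print("arm",rect(C[A&(Z>60)&(Z<76)]))
for m,c in comps(A&(Z>100),10):print("knob",C[m].mean(0).round(1),rect(C[m]))
T=(X>280)&(X<340)&(Y>160)&(Y<260)
for m,c in comps(T&(Z>28)&(Z<40),20):print("twall",rect(C[m]),c)
print("tray",rect(C[T&(Z>5)&(Z<40)]))
G=(X>485)&(X<520)&(Y>165)&(Y<245)
print("gauge",rect(C[G&(Z>3)&(Z<9)]));print("tab",rect(C[G&(Z>38)]),np.median(C[G&(Z>38)],0))
save(im,"jig1.png",(120,170,270,440),2)
sc=get_image("scene");print("scene slats",*slats(sc),sep="\n")
goto()
E
```

```text
slat ((array([607.2,  60.5, 362.6,  61.2]), np.float64(0.334)), np.float64(36.9), array([259., 133.]))
slat ((array([569.7, 281.6, 654.6, 126.2]), np.float64(1.381)), np.float64(20.1), array([ 29., 200.]))
slat ((array([ 536.8, -115.6,  241.2,   75. ]), np.float64(-0.466)), np.float64(13.7), array([388., 207.]))
slat ((array([ 421.9, -154.1,  239.3,  120.9]), np.float64(-1.386)), np.float64(13.7), array([445., 284.]))
slat ((array([424.8, -96.6, 126.4, 121.4]), np.float64(-1.372)), np.float64(13.7), array([386., 289.]))
slat ((array([ 408.4, -214.6,  361. ,  121.4]), np.float64(-1.445)), np.float64(13.8), array([508., 290.]))
plate (array([542.8, 211.1, 168.7, 132.8]), np.float64(0.108))
jstop (array([610.4, 210.4,  35. ,   8.4]), np.float64(-1.488)) [203. 198.] [609.7 209.6  42.9]
jstop (array([464. ,  95.4, 248.8,  13.8]), np.float64(1.48)) [211. 270.] [473.  195.4  43.3]
arm (array([505.3, 285.1, 139. ,  41.3]), np.float64(-0.034))
knob [448.8 282.2 110.4] (array([453.2, 139.3, 333.8,  24.6]), np.float64(-1.541))
twall (array([656. ,   9.5,  77.8,  12.9]), np.float64(-1.507)) [309
[... 623 characters left out ...]
), array([527.,  82.]))
((array([ 523.4, -203.8, 1302.5,   62.8]), np.float64(0.72)), np.float64(42.1), array([189., 103.]))
((array([ 724.2, -115.2,  881.2,   96.2]), np.float64(0.689)), np.float64(14.8), array([190., 204.]))
((array([724.3, -52. , 796.2,  84.4]), np.float64(0.582)), np.float64(14.7), array([235., 219.]))
((array([715.3,   8.7, 741.7,  69.4]), np.float64(0.453)), np.float64(14.8), array([284., 230.]))
((array([804. ,  -4.2, 607.1, 111.5]), np.float64(0.55)), np.float64(15.4), array([242., 282.]))
((array([890.7, 143.1, 303.1,  61.4]), np.float64(0.192)), np.float64(33.7), array([339., 423.]))
now [147.8 555.7 239.3] [3.141 0.    2.882] op 1.001 F [0.7 0.3 1. ] t 1.1 q6 1.43
```

View pics/jig1.png

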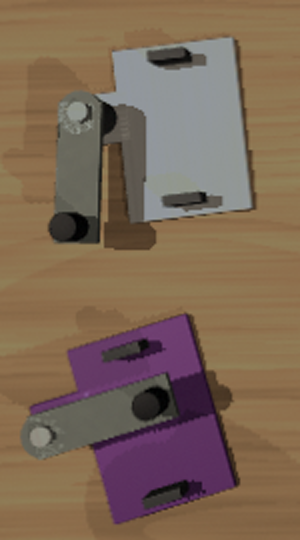

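The crop confirms it: the aluminium jig is the pale plate with black stops at crop (168,57) and (184,200), and its arm is open beside it with the knob at (67,226). The one below is purple, so it's not part of the job. The depth speckle spoils my rectangles, so I'll refit by projecting the mask onto known heights.

```bash
cat >> h.py <<'E'
def fitpx(im,mask,z):
    m=cv2.morphologyEx(mask.astype(np.uint8),cv2.MORPH_OPEN,np.ones((3,3)))
    n,l,st,_=cv2.connectedComponentsWithStats(m);i=1+np.argmax(st[1:,4])
    cs,_=cv2.findContours((l==i).astype(np.uint8),cv2.RETR_EXTERNAL,cv2.CHAIN_APPROX_NONE)
    return rect(np.array([atz(im,q,z) for q in cs[0][:,0].astype(float)]))
def slatmask(im):
    p=im["pixels"].astype(int);return (p.sum(2)<200)&(p[...,0]>p[...,2]*1.4)&(p[...,0]>25)
E
python3 - <<'E'
from h import *
im=get_image("top");C=cloud(im);p=im["pixels"].astype(int);Z=C[...,2]
Y,X=np.mgrid[:480,:640]
def box(a,b,c,d):return (X>a)&(X<c)&(Y>b)&(Y<d)
S=slatmask(im)&(Z>9)&(Z<20)
for n,b in dict(A=(365,165,410,245),B=(360,250,410,325),C=(420,245,470,322),D=(485,250,530,325)).items(): print(n,fitpx(im,S&box(*b),14))
J=box(170,180,250,285)
print("plate",fitpx(im,J&(Z>6)&(Z<14)&(p.min(2)>110),10))
for b in((185,185,225,212),(190,255,235,280)):print("stop",fitpx(im,box(*b)&(Z>36)&(Z<52),44))
A=box(140,205,185,298)
print("knob",fitpx(im,A&(Z>100)&(Z<116),108)); print("arm",fitpx(im,A&(Z>60)&(Z<120),72))
for b in((280,160,340,185),(280,235,340,260)):print("twall",fitpx(im,box(*b)&(Z>28)&(Z<42),34))
print("tray",fitpx(im,box(280,160,340,260)&(Z>5)&(Z<14),8))
G=box(485,165,520,245)
print("gauge",fitpx(im,G&(Z>2.5)&(Z<10),6),"tab",fitpx(im,G&(Z>38)&(Z<55),46))
E
```

```text
A (array([ 591.6, -139.1,  120. ,   46. ]), np.float64(-0.202))
B (array([ 435.2, -132.6,  120. ,   46.1]), np.float64(0.211))
C (array([ 441.6, -243.3,  119.4,   45.7]), np.float64(0.177))
D (array([ 430.3, -362.5,  119. ,   46.6]), np.float64(0.148))
plate (array([543.1, 207.1, 168.2, 124.7]), np.float64(0.104))
stop (array([611.2, 211. ,  36. ,  11.4]), np.float64(1.568))
stop (array([474.9, 196.3,  36.1,  10. ]), np.float64(-1.465))
knob (array([450.6, 284.3,  24.5,  24.5]), np.float64(0.007))
arm (array([505.2, 284.3, 139.3,  44.6]), np.float64(-0.047))
twall (array([657. ,  13.1,  72.7,   7.7]), np.float64(1.55))
twall (array([515.4,  14.4,  77.6,   7.6]), np.float64(1.552))
tray (array([587.8,  13.5, 129.6,  78.2]), np.float64(-0.018))
gauge (array([ 590.9, -358.8,  107.6,   28.6]), np.float64(-0.04)) tab (array([ 568.1, -357.3,   28.3,   14.6]), np.float64(-0.041))
```

Poses fit the known sizes: slats are 120x46, the stops are 136 mm apart centre to centre, and the knob is 104 mm from the post. The jig is at about (543,203.8) with yaw 0.105, and the tray at (586,14) with yaw -0.015. B, C and D go to the jig and A to the tray.

```bash
python3 - <<'E'
from h import *
h=np.pi/2
goto((450,230,220,1.55),(435.2,-132.6,120,h+.211),(435.2,-132.6,10,h+.211))
E
```

```text
now [147.7 555.7 239.3] [3.142 0.    2.882] op 1.002 F [-0.1 -1.2  0.2] t 1.15 q6 1.43
[-375.8 -237.1   19.3] [ 0.     0.    -0.239]
[-454.7 -591.4  119.3] [ 0.     0.    -0.471]
[-454.6 -591.4  229.3] [ 0.     0.    -0.471]
```

Call:
{"op": "jog_arm", "data": {
  "plan": [-376, -237, 19, 0, 0, -0.24, 100, -376, -237, 19, 0, 0, -0.24, 100, -376, -237, 19, 0, 0, -0.24, 100, -376, -237, 19, 0, 0, -0.24, 100, -376, -237, 19, 0, 0, -0.24, 100, -376, -237, 19, 0, 0, -0.24, 100, -376, -237, 19, 0, 0, -0.24, 100, -455, -591, 119, 0, 0, -0.471, 85, -455, -591, 119, 0, 0, -0.471, 85, -455, -591, 119, 0, 0, -0.471, 85]
}}

```text
clock: 2.4
position: [439.7, 61.7, 173.2]
orientation: [-3.141, 0.001, -2.93]
wrist_force: [1.6, -0.5, -0.3]
opening: 0.856
```

```bash
python3 - <<'E'
from h import *
h=np.pi/2
goto((435.2,-132.6,100,h+.211),(435.2,-132.6,10,h+.211))
E
```

```text
now [439.7  61.7 173.2] [-3.141e+00  1.000e-03 -2.930e+00] op 0.856 F [ 1.6 -0.5 -0.3] t 2.4 q6 -0.25
[  45.4 -189.    73.1] [-0.     0.001  0.001]
[  45.5 -189.   163.1] [-0.     0.001  0.001]
```

Call:
{"op": "jog_arm", "data": {
  "plan": [45, -189, 73, 0, 0, 0, 80, 45, -189, 73, 0, 0, 0, 80, 45, -189, 73, 0, 0, 0, 80, 45, -189, 73, 0, 0, 0, 80, 45, -189, 130, 0, 0, 0, 80, 45, -189, 162, 0, 0, 0, 80, 45, -189, 162, 0, 0, 0, 80, 45, -189, 162, 0, 0, 0, 40, 45, -189, 162, 0, 0, 0, 40, 45, -189, 162, 0, 0, 0, 40],
  "grip_force": 40
}}

```text
clock: 3.65
position: [437.2, -133.2, 12.9]
orientation: [-3.139, 0.004, -2.929]
wrist_force: [-1.3, 1.1, 7.3]
opening: 0.507
```

```bash
cat >> h.py <<'E'
h=np.pi/2;JO=np.array([543.,203.8]);JY=.105
def jig(x,y):
    c,s=np.cos(JY),np.sin(JY);return JO[0]+c*x-s*y,JO[1]+s*x+c*y
E
python3 - <<'E'
from h import *
save(get_image("wrist"),"w1.png")
x,y=jig(0,0)
goto((435,-132,110,h+.2),(x,y,110,h+JY),(x,y,24,h+JY))
E
```

```text
now [ 437.2 -133.2   12.9] [-3.139  0.004 -2.929] op 0.515 F [-0.6  0.7  7.7] t 3.7 q6 -0.68
[  1.5   1.4 -97.1] [-0.002  0.004  0.012]
[-174.8  306.9  -97.2] [-0.002  0.004  0.107]
[-174.5  307.1  -11.2] [-0.002  0.004  0.107]
```

View pics/w1.png

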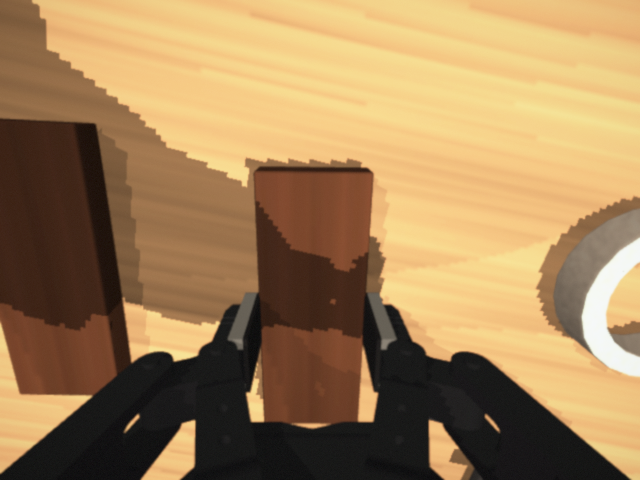

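The slat is gripped squarely, with the jaws centred on it. Lift it and carry it to above the jig.

Call:
{"op": "jog_arm", "data": {
  "plan": [0, 0, -60, 0, 0, 0, 40, 0, 0, -97, 0, 0, 0, 40, -177, 307, -97, 0, 0, 0.107, 40, -177, 307, -97, 0, 0, 0.107, 40, -177, 307, -97, 0, 0, 0.107, 40, -177, 307, -97, 0, 0, 0.107, 40, -177, 307, -97, 0, 0, 0.107, 40, -177, 307, -97, 0, 0, 0.107, 40, -177, 307, -97, 0, 0, 0.107, 40, -177, 307, -97, 0, 0, 0.107, 40]
}}

```text
clock: 4.95
position: [544.6, 204.2, 109.9]
orientation: [-3.139, 0.004, -3.036]
wrist_force: [-0.5, -0.2, -0.5]
opening: 0.515
```

```bash
python3 - <<'E'
from h import *
x,y=jig(2,0)
goto((x,y,60,h+JY),(x,y,24,h+JY))
save(get_image("wrist"),"w2.png")
E
```

```text
now [544.6 204.2 109.9] [-3.139  0.004 -3.036] op 0.515 F [-0.5 -0.2 -0.5] t 4.95 q6 0.12
[-0.1 -0.1 49.9] [-0.003  0.004  0.001]
[ 0.  -0.  85.9] [-0.003  0.004  0.001]
```

View pics/w2.png

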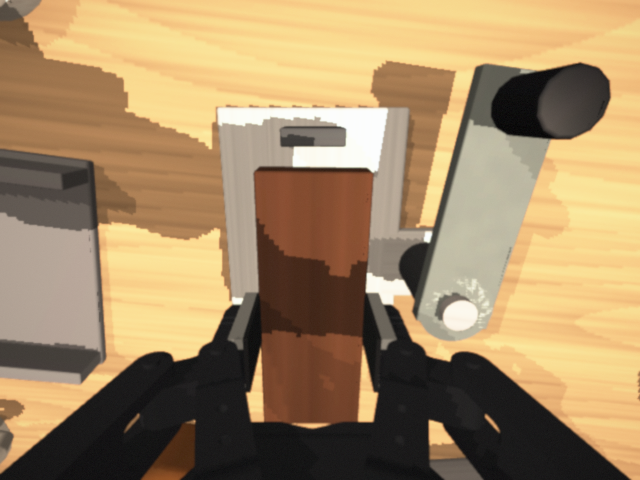

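The slat is in line with the jig's stop at (313,137). Lower it, release and lift.

Call:
{"op": "jog_arm", "data": {
  "plan": [0, 0, 50, 0, 0, 0, 40, 0, 0, 75, 0, 0, 0, 40, 0, 0, 86, 0, 0, 0, 40, 0, 0, 86, 0, 0, 0, 40, 0, 0, 86, 0, 0, 0, 72, 0, 0, 86, 0, 0, 0, 72, 0, 0, 60, 0, 0, 0, 75, 0, 0, 10, 0, 0, 0, 75, 0, 0, -10, 0, 0, 0, 80, 0, 0, -10, 0, 0, 0, 80]
}}

```text
clock: 6.25
position: [546.7, 204.0, 123.0]
orientation: [-3.14, 0.01, -3.037]
wrist_force: [1.2, -0.0, -0.7]
opening: 0.802
```

```bash
python3 - <<'E'
from h import *
im=get_image("wrist");
C=cloud(im);Z=C[...,2];Y,X=np.mgrid[:480,:640]
print(fitpx(im,slatmask(im)&(Z>18)&(Z<30)&(Y<420),24))
t=get_image("top");C=cloud(t);Z=C[...,2]
S=slatmask(t)&(Z>9)&(Z<20);Y,X=np.mgrid[:480,:640]
for b in((420,245,470,322),(485,250,530,325)):print(fitpx(t,S&(X>b[0])&(X<b[2])&(Y>b[1])&(Y<b[3]),14))
goto((441.6,-243.3,110,h+.177),(441.6,-243.3,13,h+.177))
E
```

```text
(array([552.2, 198.1,  98.5,  29.4]), np.float64(0.114))
(array([ 441.5, -243.4,  119.1,   45.4]), np.float64(0.173))
(array([ 429.9, -362.2,  118.8,   46.3]), np.float64(0.158))
now [544.6 203.6 119.9] [-3.139  0.004 -3.037] op 0.8 F [-0.1  1.   0.4] t 6.35 q6 0.12
[ 149.2 -433.6   10.3] [-0.003  0.004 -0.072]
[ 149.6 -433.4  107.3] [-0.003  0.004 -0.072]
```

Call:
{"op": "jog_arm", "data": {
  "plan": [149, -434, 10, 0, 0, -0.072, 80, 149, -434, 10, 0, 0, -0.072, 80, 149, -434, 10, 0, 0, -0.072, 80, 149, -434, 10, 0, 0, -0.072, 80, 149, -434, 10, 0, 0, -0.072, 80, 149, -434, 10, 0, 0, -0.072, 80, 149, -434, 10, 0, 0, -0.072, 80, 149, -434, 10, 0, 0, -0.072, 80, 149, -434, 60, 0, 0, -0.072, 80, 149, -434, 60, 0, 0, -0.072, 80]
}}

```text
clock: 7.6
position: [438.1, -241.4, 56.2]
orientation: [3.137, -0.003, -2.966]
wrist_force: [0.8, -0.0, -0.2]
opening: 0.798
```

```bash
python3 - <<'E'
from h import *
t=get_image("top");save(t,"top2.png",(130,150,330,300),3)
C=cloud(t);Z=C[...,2];Y,X=np.mgrid[:480,:640]
print("jig slat",fitpx(t,slatmask(t)&(Z>18)&(Z<30)&(X>175)&(X<250)&(Y>180)&(Y<285),24),jig(0,0))
goto((441.6,-243.3,13,h+.175))
E
```

```text
jig slat (array([543.3, 201.1, 119.7,  43.4]), np.float64(0.09)) (np.float64(543.0), np.float64(203.8))
now [ 439.6 -242.    58.2] [ 3.139 -0.    -2.965] op 0.797 F [-0.3 -0.2  0.1] t 7.65 q6 -0.84
[-1.7 -1.7 45.2] [ 0.002 -0.     0.001]
```

View pics/top2.png

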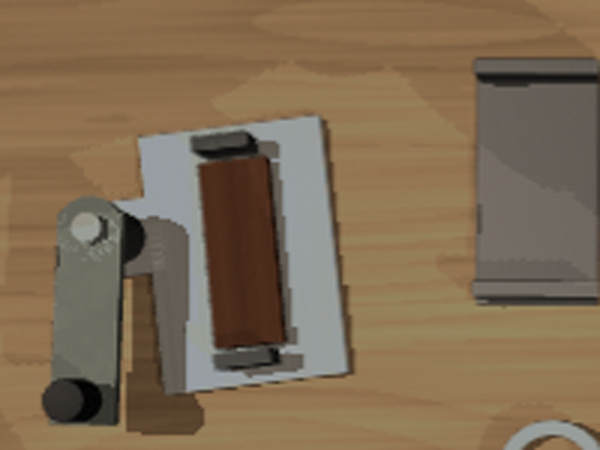

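Slat 1 sits square between the stops (crop (240,250)). Now slat C.

Call:
{"op": "jog_arm", "data": {
  "plan": [-2, -2, 30, 0, 0, 0, 80, -2, -2, 45, 0, 0, 0, 80, -2, -2, 45, 0, 0, 0, 80, -2, -2, 45, 0, 0, 0, 40, -2, -2, 45, 0, 0, 0, 40, -2, -2, 45, 0, 0, 0, 40, -2, -2, 45, 0, 0, 0, 40, -2, -2, 0, 0, 0, 0, 40, -2, -2, -52, 0, 0, 0, 40, -2, -2, -52, 0, 0, 0, 40]
}}

```text
clock: 8.9
position: [444.8, -245.9, 114.9]
orientation: [-3.137, 0.006, -2.965]
wrist_force: [-0.5, -0.4, -0.2]
opening: 0.505
```

```bash
python3 - <<'E'
from h import *
x,y=jig(1,0)
goto((x,y,115,h+JY),(x,y,38,h+JY))
im=get_image("wrist");save(im,"w3.png")
C=cloud(im);m=slatmask(im);print(np.median(C[220:300,290:340].reshape(-1,3),0))
E
```

```text
now [ 444.8 -245.9  114.9] [-3.137  0.006 -2.965] op 0.505 F [-0.5 -0.4 -0.2] t 8.9 q6 -0.84
[-176.6  425.4   -1. ] [-0.004  0.006  0.072]
[-176.2  425.8   75.9] [-0.004  0.006  0.072]
[ 418.54862177 -248.29491041  113.01803382]
```

```bash
cat >> h.py <<'E'
def heldoff(im):
    """along-tool offset of held slat: far end distance from TCP in the wrist picture, mm (60 = centred)"""
    s=read_state();p=np.array(s["position"]);m=slatmask(im)
    m=m.astype(np.uint8);c=313
    rows=[r for r in range(100,300) if True]
    g=cv2.cvtColor(im["pixels"],cv2.COLOR_RGB2GRAY)
    prof=im["pixels"][100:260,280:345].astype(float).sum(2).mean(1)
    r=100+int(np.argmin(np.diff(prof)))
    w=atz(im,(313,r),p[2]-6)
    return r,round(float(np.linalg.norm(w[:2]-p[:2])),1)
E
python3 - <<'E'
from h import *
import cv2
for n in("w2","w3"):
    p=cv2.imread(f"pics/{n}.png")[100:260,280:345].astype(float).sum(2).mean(1);d=np.diff(p);print(n,100+np.argsort(d)[:4],np.sort(d)[:4].round())
im=get_image("wrist");print(heldoff(im))
E
```

```text
w2 [166 167 125 126] [-226. -201. -142. -112.]
w3 [167 168 166 169] [-177. -155.  -75.  -46.]
(167, 61.9)
```

Call:
{"op": "jog_arm", "data": {
  "plan": [-177, 425, -1, 0, 0, 0.072, 40, -177, 425, -1, 0, 0, 0.072, 40, -177, 425, -1, 0, 0, 0.072, 40, -177, 425, -1, 0, 0, 0.072, 40, -177, 425, -1, 0, 0, 0.072, 40, -177, 425, -1, 0, 0, 0.072, 40, -177, 425, -1, 0, 0, 0.072, 40, -177, 425, -1, 0, 0, 0.072, 40, -177, 425, -1, 0, 0, 0.072, 40, -177, 425, -1, 0, 0, 0.072, 40]
}}

```text
clock: 10.25
position: [541.1, 204.1, 111.4]
orientation: [3.141, -0.002, -3.038]
wrist_force: [-0.8, 0.4, -0.9]
opening: 0.508
```

```bash
python3 - <<'E'
from h import *
im=get_image("wrist");print(heldoff(im))
x,y=jig(1.5,0)
goto((x,y,38,h+JY))
E
```

```text
(132, 76.3)
now [541.3 203.9 111.7] [ 3.141e+00 -1.000e-03 -3.039e+00] op 0.505 F [ 0.9 -0.  -0.9] t 10.3 q6 0.12
[-3.3 -0.3 73.7] [ 0.    -0.001 -0.002]
```

Call:
{"op": "jog_arm", "data": {
  "plan": [-3, 0, 40, 0, 0, 0, 40, -3, 0, 65, 0, 0, 0, 40, -3, 0, 74, 0, 0, 0, 40, -3, 0, 74, 0, 0, 0, 40, -3, 0, 74, 0, 0, 0, 72, -3, 0, 74, 0, 0, 0, 72, -3, 0, 50, 0, 0, 0, 75, -3, 0, 10, 0, 0, 0, 75, -3, 0, -10, 0, 0, 0, 80, -3, 0, -10, 0, 0, 0, 80]
}}

```text
clock: 11.55
position: [545.8, 204.4, 123.6]
orientation: [3.141, 0.003, -3.039]
wrist_force: [-0.2, -0.0, -0.1]
opening: 0.8
```

```bash
python3 - <<'E'
from h import *
goto((430,-362.3,110,h+.153),(430,-362.3,13,h+.153),(480,-50,140,h+.15))
E
```

```text
now [545.8 204.4 123.6] [ 3.141e+00  3.000e-03 -3.039e+00] op 0.8 F [-0.2 -0.  -0.1] t 11.55 q6 0.12
[ 173.3 -551.9   12.6] [ 0.001  0.003 -0.05 ]
[ 173.6 -552.   109.6] [ 0.001  0.003 -0.05 ]
[  91.4 -246.3  -16.9] [ 0.001  0.003 -0.047]
```

Call:
{"op": "jog_arm", "data": {
  "plan": [173, -552, 13, 0, 0, -0.05, 80, 173, -552, 13, 0, 0, -0.05, 80, 173, -552, 13, 0, 0, -0.05, 80, 173, -552, 13, 0, 0, -0.05, 80, 173, -552, 13, 0, 0, -0.05, 80, 173, -552, 13, 0, 0, -0.05, 80, 173, -552, 13, 0, 0, -0.05, 80, 173, -552, 13, 0, 0, -0.05, 80, 173, -552, 13, 0, 0, -0.05, 80, 173, -552, 60, 0, 0, -0.05, 80]
}}

```text
clock: 12.8
position: [431.5, -368.8, 64.0]
orientation: [-3.135, 0.007, -2.994]
wrist_force: [0.3, 1.0, -0.7]
opening: 0.803
```

```bash
python3 - <<'E'
from h import *
t=get_image("top");save(t,"top3.png",(130,150,330,300),3)
C=cloud(t);Z=C[...,2];Y,X=np.mgrid[:480,:640]
print("jig slat",fitpx(t,slatmask(t)&(Z>18)&(Z<50)&(X>175)&(X<250)&(Y>180)&(Y<285),38),jig(0,0))
goto((430,-362.3,13,h+.153))
E
```

```text
jig slat (array([543.4, 200.1, 119.6,  46. ]), np.float64(0.102)) (np.float64(543.0), np.float64(203.8))
now [ 427.4 -364.7   55.7] [ 3.138 -0.    -2.994] op 0.804 F [-0.7 -0.1 -3.8] t 12.85 q6 -1.0
[-2.9  1.9 42.7] [ 0.004 -0.    -0.005]
```

View pics/top3.png

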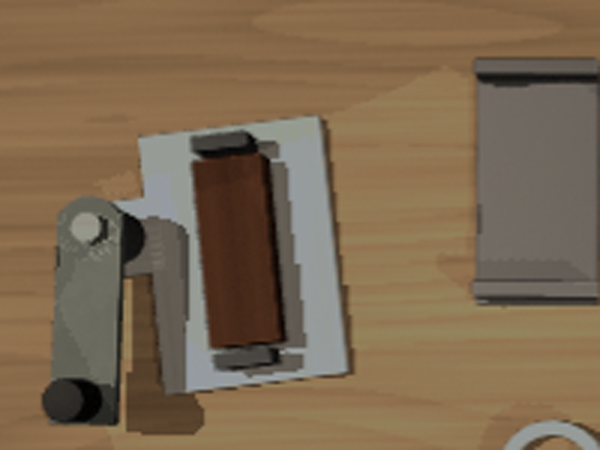

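Two slats are stacked square. Now the third (D).

Call:
{"op": "jog_arm", "data": {
  "plan": [-3, 2, 25, 0, 0, -0.005, 80, -3, 2, 43, 0, 0, -0.005, 80, -3, 2, 43, 0, 0, -0.005, 80, -3, 2, 43, 0, 0, -0.005, 40, -3, 2, 43, 0, 0, -0.005, 40, -3, 2, 43, 0, 0, -0.005, 40, -3, 2, 43, 0, 0, -0.005, 40, -3, 2, 0, 0, 0, -0.005, 40, -3, 2, -55, 0, 0, -0.005, 40, -3, 2, -75, 0, 0, -0.005, 40]
}}

```text
clock: 14.1
position: [431.3, -364.0, 134.3]
orientation: [-3.141, 0.003, -2.989]
wrist_force: [-0.3, -0.3, -1.1]
opening: 0.509
```

```bash
python3 - <<'E'
from h import *
im=get_image("wrist");print(heldoff(im))
x,y=jig(1.5,0)
goto((x,y,125,h+JY))
E
```

```text
(168, 63.3)
now [ 431.8 -364.5  135.8] [-3.139  0.004 -2.989] op 0.509 F [ 1.1 -0.1  0.9] t 14.15 q6 -1.0
[-197.9  544.7   10.3] [-0.002  0.004  0.048]
```

Call:
{"op": "jog_arm", "data": {
  "plan": [-198, 545, 10, 0, 0, 0.048, 40, -198, 545, 10, 0, 0, 0.048, 40, -198, 545, 10, 0, 0, 0.048, 40, -198, 545, 10, 0, 0, 0.048, 40, -198, 545, 10, 0, 0, 0.048, 40, -198, 545, 10, 0, 0, 0.048, 40, -198, 545, 10, 0, 0, 0.048, 40, -198, 545, 10, 0, 0, 0.048, 40, -198, 545, 10, 0, 0, 0.048, 40, -198, 545, 10, 0, 0, 0.048, 40]
}}

```text
clock: 15.4
position: [544.1, 207.7, 124.0]
orientation: [-3.14, 0.003, -3.032]
wrist_force: [-0.0, -1.2, -0.7]
opening: 0.51
```

```bash
python3 - <<'E'
from h import *
save(get_image("wrist"),"w4.png")
x,y=jig(2.5,0)
goto((x,y,52,h+JY))
E
```

```text
now [544.3 207.7 124.1] [-3.140e+00  3.000e-03 -3.033e+00] op 0.512 F [ 0.9  1.3 -1.4] t 15.45 q6 0.12
[-0.6 -3.7 72.1] [-0.001  0.003  0.004]
```

View pics/w4.png

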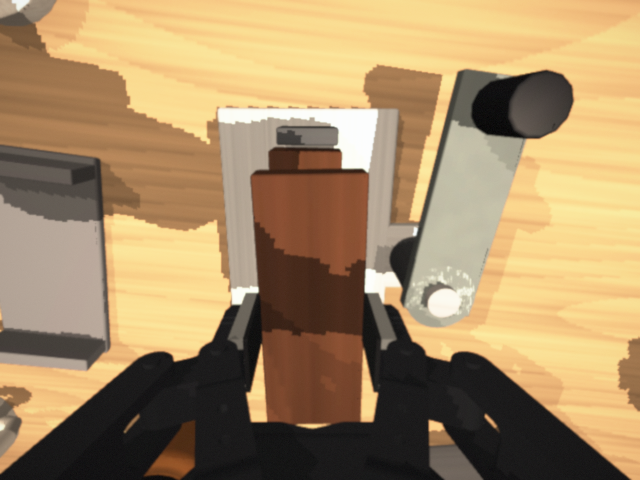

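```bash
python3 - <<'E'
from h import *
im=get_image("wrist");p=im["pixels"].astype(float).sum(2);s=read_state();print(np.round(s["position"],1),s["orientation"][2])
z=s["position"][2]+1
for r in(185,200,215):
    l=240+np.argmin(np.diff(p[r,240:280]));q=345+np.argmax(np.diff(p[r,345:390]))
    a,b=atz(im,(l+.5,r),z),atz(im,(q+.5,r),z);print(r,l,q,np.round(a,1),np.round(b,1),np.linalg.norm(a-b))
E
```

```text
[544.  205.6 124.1] -3.03389667030619
185 250 368 [489.6 179.9 125.1] [484.8 223.7 125.1] 44.02187099550892
200 251 367 [495.2 180.6 125.1] [490.4 224.2 125.1] 43.8822665657053
215 252 367 [501.  181.3 125.1] [496.2 225.2 125.1] 44.1180029998734
```

Call:
{"op": "jog_arm", "data": {
  "plan": [-1, -2, 40, 0, 0, 0.015, 40, -1, -2, 60, 0, 0, 0.015, 40, -1, -2, 72, 0, 0, 0.015, 40, -1, -2, 72, 0, 0, 0.015, 40, -1, -2, 72, 0, 0, 0.015, 40, -1, -2, 72, 0, 0, 0.015, 72, -1, -2, 72, 0, 0, 0.015, 72, -1, -2, 50, 0, 0, 0, 75, -1, -2, 10, 0, 0, 0, 75, -1, -2, -10, 0, 0, 0, 80]
}}

```text
clock: 16.75
position: [546.2, 204.1, 136.5]
orientation: [-3.139, 0.005, -3.034]
wrist_force: [-0.1, -0.6, -0.3]
opening: 0.801
```

```bash
python3 - <<'E'
from h import *
t=get_image("top");C=cloud(t);Z=C[...,2];Y,X=np.mgrid[:480,:640]
S=slatmask(t)&(Z>9)&(Z<20)
print("A",fitpx(t,S&(X>365)&(X<410)&(Y>165)&(Y<245),14))
goto((591.6,-139.1,110,h-.2))
E
```

```text
A (array([ 591.5, -139.3,  120. ,   45.3]), np.float64(-0.195))
now [547.3 204.4 138.7] [-3.14   0.008 -3.034] op 0.801 F [-0.1 -0.1  1. ] t 16.8 q6 0.11
[  -6.8 -346.2   29.4] [-0.     0.009  0.308]
```

Call:
{"op": "jog_arm", "data": {
  "plan": [-7, -346, 29, 0, 0, 0.31, 80, -7, -346, 29, 0, 0, 0.31, 80, -7, -346, 29, 0, 0, 0.31, 80, -7, -346, 29, 0, 0, 0.31, 80, -7, -346, 29, 0, 0, 0.31, 80, -7, -346, 29, 0, 0, 0.31, 80, -7, -346, 29, 0, 0, 0.31, 80, -7, -346, 80, 0, 0, 0.31, 80, -7, -346, 80, 0, 0, 0.31, 80, -7, -346, 80, 0, 0, 0.31, 80]
}}

```text
clock: 18.05
position: [592.3, -138.0, 60.2]
orientation: [3.141, 0.008, 2.941]
wrist_force: [0.4, 0.8, -0.7]
opening: 0.8
```

```bash
python3 - <<'E'
from h import *
goto((591.6,-139.1,13,h-.198),(591.6,-139.1,110,h-.198))
t=get_image("top");save(t,"top4.png",(130,150,330,300),3)
C=cloud(t);Z=C[...,2];Y,X=np.mgrid[:480,:640]
print("jig slat",fitpx(t,slatmask(t)&(Z>46)&(Z<60)&(X>175)&(X<250)&(Y>180)&(Y<285),52))
E
```

```text
now [ 592.3 -138.    60.2] [3.141 0.008 2.941] op 0.8 F [ 0.4  0.8 -0.7] t 18.05 q6 -0.16
[ 0.8 -1.3 47.2] [ 0.001  0.008 -0.003]
[  0.   -1.2 -49.8] [ 0.001  0.008 -0.003]
jig slat (array([544.5, 201.2, 119.7,  43.6]), np.float64(0.107))
```

View pics/top4.png

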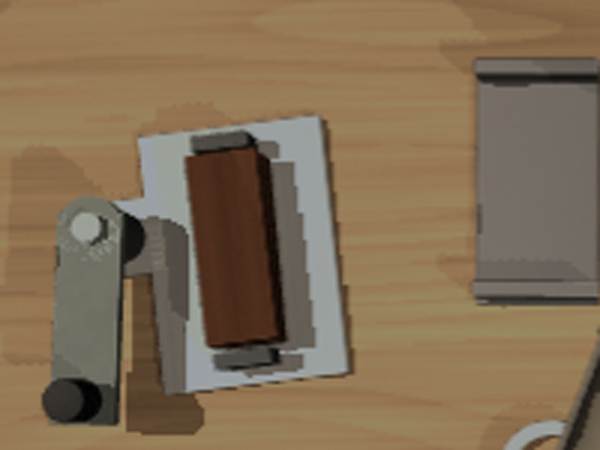

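Three slats are stacked square on the jig. Slat A goes to the tray.

Call:
{"op": "jog_arm", "data": {
  "plan": [1, -1, 30, 0, 0, 0, 80, 1, -1, 47, 0, 0, 0, 80, 1, -1, 47, 0, 0, 0, 80, 1, -1, 47, 0, 0, 0, 40, 1, -1, 47, 0, 0, 0, 40, 1, -1, 47, 0, 0, 0, 40, 1, -1, 47, 0, 0, 0, 40, 1, -1, 0, 0, 0, 0, 40, 1, -1, -50, 0, 0, 0, 40, 1, -1, -50, 0, 0, 0, 40]
}}

```text
clock: 19.35
position: [594.5, -140.2, 115.8]
orientation: [-3.141, 0.019, 2.941]
wrist_force: [0.9, -1.2, -0.5]
opening: 0.511
```

```bash
python3 - <<'E'
from h import *
im=get_image("wrist");print(heldoff(im))
goto((588,14,90,h-.015),(588,14,22,h-.015))
E
```

```text
(167, 61.6)
now [ 592.9 -139.7  113.3] [-3.141  0.015  2.941] op 0.509 F [-0.2 -0.2 -1.5] t 19.4 q6 -0.16
[ 35.8 149.6  22.7] [-0.002  0.015 -0.186]
[ 36.8 149.6  90.7] [-0.002  0.015 -0.186]
```

Call:
{"op": "jog_arm", "data": {
  "plan": [36, 150, 20, 0, 0.01, -0.186, 40, 36, 150, 20, 0, 0.01, -0.186, 40, 36, 150, 20, 0, 0.01, -0.186, 40, 36, 150, 20, 0, 0.01, -0.186, 40, 36, 150, 20, 0, 0.01, -0.186, 40, 36, 150, 20, 0, 0.01, -0.186, 40]
}}

```text
clock: 20.15
position: [587.9, 13.2, 92.4]
orientation: [-3.139, 0.004, 3.125]
wrist_force: [0.4, -0.3, -1.0]
opening: 0.51
```

```bash
python3 - <<'E'
from h import *
goto((588,14,22,h-.015))
E
```

```text
now [587.9  13.2  92.4] [-3.139  0.004  3.125] op 0.51 F [ 0.4 -0.3 -1. ] t 20.15 q6 -0.1
[ 0.2  0.9 70.4] [-0.002  0.004 -0.001]
```

Call:
{"op": "jog_arm", "data": {
  "plan": [0, 1, 40, 0, 0, 0, 40, 0, 1, 60, 0, 0, 0, 40, 0, 1, 70, 0, 0, 0, 40, 0, 1, 70, 0, 0, 0, 40, 0, 1, 70, 0, 0, 0, 70, 0, 1, 70, 0, 0, 0, 70, 0, 1, 40, 0, 0, 0, 72, 0, 1, 0, 0, 0, 0, 72, 0, 1, -50, 0, 0, 0, 72, 0, 1, -70, 0, 0, 0, 72]
}}

```text
clock: 21.4
position: [589.3, 14.2, 166.0]
orientation: [-3.139, 0.01, 3.125]
wrist_force: [0.1, 0.1, -0.5]
opening: 0.719
```

```bash
python3 - <<'E'
from h import *
t=get_image("top");C=cloud(t);Z=C[...,2];Y,X=np.mgrid[:480,:640];p=t["pixels"].astype(int)
A=(X>140)&(X<185)&(Y>205)&(Y<298)
print("knob",fitpx(t,A&(Z>100)&(Z<116),108))
pt=jig(20,78);print("post",pt)
k=np.array([450.6,284.3]);d=k-pt;print("r",np.hypot(*d),"ang",np.arctan2(d[1],d[0]))
goto((450.6,283.7,150,h),(450.6,283.7,92,h))
E
```

```text
knob (array([450.8, 285.7,  25.7,  24.8]), np.float64(-1.044))
post (np.float64(554.7148920863171), np.float64(283.4665632709605))
r 104.11822785145151 ang 3.133587853210757
now [590.1  14.1 167.7] [-3.139  0.012  3.125] op 0.72 F [0.5 0.3 1.9] t 21.45 q6 -0.09
[144.1 267.3  15.2] [-0.003  0.012 -0.016]
[144.8 267.5  73.2] [-0.003  0.012 -0.016]
```

Call:
{"op": "jog_arm", "data": {
  "plan": [144, 268, 15, 0, 0.01, -0.016, 65, 144, 268, 15, 0, 0.01, -0.016, 65, 144, 268, 15, 0, 0.01, -0.016, 65, 144, 268, 15, 0, 0.01, -0.016, 65, 144, 268, 15, 0, 0.01, -0.016, 65, 144, 268, 15, 0, 0.01, -0.016, 65, 144, 268, 15, 0, 0.01, -0.016, 65]
}}

```text
clock: 22.32
position: [450.5, 284.2, 149.6]
orientation: [-3.138, 0.001, -3.141]
wrist_force: [0.1, -0.8, 0.9]
opening: 0.652
```

```bash
python3 - <<'E'
from h import *
im=get_image("wrist");save(im,"w5.png")
goto((450.6,284.5,87,h))
E
```

```text
now [450.9 283.7 149.8] [-3.138e+00  1.000e-03  3.140e+00] op 0.649 F [ 0.9 -0.6  0.1] t 22.38 q6 0.41
[ 0.4  1.  62.8] [-0.004  0.001 -0.001]
```

View pics/w5.png

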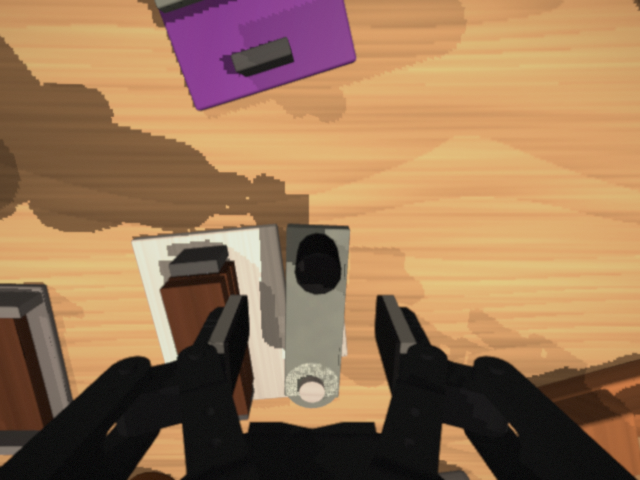

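The knob at (318,265) is between the open jaws, and the left-over slat is in the tray at (22,390). Descend and grip the knob.

Call:
{"op": "jog_arm", "data": {
  "plan": [0, 1, 35, 0, 0, 0, 65, 0, 1, 63, 0, 0, 0, 65, 0, 1, 63, 0, 0, 0, 65, 0, 1, 63, 0, 0, 0, 15, 0, 1, 63, 0, 0, 0, 15, 0, 1, 63, 0, 0, 0, 15, 0, 1, 63, 0, 0, 0, 15],
  "grip_force": 25
}}

```text
clock: 23.25
position: [452.4, 284.8, 88.3]
orientation: [-3.139, 0.005, 3.14]
wrist_force: [0.5, -1.1, 6.2]
opening: 0.297
```

```bash
python3 - <<'E'
from h import *
goto()
from scipy.spatial.transform import Rotation as Ro
s=read_state();p0=np.array(s["position"]);R=Ro.from_euler("xyz",s["orientation"])
c=np.array([*jig(20,78)]);d=p0[:2]-c;print("r",np.hypot(*d))
for k in range(1,11):
    a=.168*k;v=np.array([np.cos(a)*d[0]-np.sin(a)*d[1],np.sin(a)*d[0]+np.cos(a)*d[1]])
    print(np.round(R.inv().apply([*(c+v-p0[:2]),0])[:2],1),-round(a,3))
E
```

```text
now [452.4 284.8  88.3] [-3.139  0.005  3.14 ] op 0.297 F [ 0.5 -1.1  6.2] t 23.25 q6 0.42
r 102.35366204062768
[ -1.2 -17.1] -0.168
[ -5.3 -33.8] -0.336
[-12.2 -49.6] -0.504
[-21.5 -64. ] -0.672
[-33.2 -76.6] -0.84
[-46.8 -87.1] -1.008
[-61.9 -95.2] -1.176
[ -78.2 -100.6] -1.344
[ -95.2 -103.3] -1.512
[-112.3 -103. ] -1.68
```

Call:
{"op": "jog_arm", "data": {
  "plan": [-1, -17, -2, 0, 0, -0.168, 15, -5, -34, -2, 0, 0, -0.336, 15, -12, -50, -2, 0, 0, -0.504, 15, -21.5, -64, -2, 0, 0, -0.672, 15, -33, -77, -2, 0, 0, -0.84, 15, -47, -87, -2, 0, 0, -1.008, 15, -62, -95, -2, 0, 0, -1.176, 15, -78, -101, -2, 0, 0, -1.344, 15, -95, -103, -2, 0, 0, -1.512, 15, -112, -103, -2, 0, 0, -1.68, 15]
}}

```text
clock: 24.5
position: [562.7, 182.1, 88.6]
orientation: [3.141, -0.002, -1.458]
wrist_force: [1.0, 5.8, -11.6]
opening: 0.294
```

```bash
python3 - <<'E'
from h import *
x,y=jig(20,-27)
goto((x,y,90,np.pi+JY),(*jig(24,-27),90,np.pi+JY))
E
```

```text
now [562.7 182.1  88.6] [ 3.141e+00 -2.000e-03 -1.458e+00] op 0.294 F [  1.    5.8 -11.6] t 24.5 q6 -1.51
[ 3.4 -2.7 -1.4] [ 0.001 -0.002  0.008]
[ 3.4 -6.7 -1.4] [ 0.001 -0.002  0.008]
```

Call:
{"op": "jog_arm", "data": {
  "plan": [1, -3, -1, 0, 0, 0, 15, 1, -5, -1, 0, 0, 0, 15, 1, -7, -1, 0, 0, 0, 15, 1, -7, -1, 0, 0, 0, 15]
}}

```text
clock: 25.0
position: [564.9, 182.3, 88.4]
orientation: [3.133, -0.001, -1.458]
wrist_force: [-8.8, 3.0, 0.6]
opening: 0.289
```

```bash
python3 - <<'E'
from h import *
goto((*jig(20,-27),90,np.pi+JY))
E
```

```text
now [564.9 182.3  88.4] [ 3.133e+00 -1.000e-03 -1.458e+00] op 0.289 F [-8.8  3.   0.6] t 25.0 q6 -1.51
[ 3.3 -0.4 -1.6] [ 0.009 -0.001  0.008]
```

The knob presses on its stop (-8.8 N in x) at the expected home position. Release, lift and look.

Call:
{"op": "jog_arm", "data": {
  "plan": [0, 1, -1, 0, 0, 0, 60, 0, 1, -1, 0, 0, 0, 60, 0, 1, -1, 0, 0, 0, 60, 0, 1, -50, 0, 0, 0, 60, 0, 1, -110, 0, 0, 0, 60, 0, -80, -110, 0, 0, 0, 60, 0, -80, -110, 0, 0, 0.18, 60, 60, -80, -110, 0, 0, 0.36, 60, 100, -60, -110, 0, 0, 0.5, 60, 150, -60, -110, 0, 0, 0.7, 60]
}}

```text
clock: 26.25
position: [641.8, 39.2, 198.3]
orientation: [3.135, -0.006, -2.151]
wrist_force: [0.0, -0.6, 0.3]
opening: 0.6
```

```bash
python3 - <<'E'
from h import *
t=get_image("top");C=cloud(t);Z=C[...,2];Y,X=np.mgrid[:480,:640];p=t["pixels"].astype(int)
save(t,"top5.png",(130,130,530,330),2)
A=(X>140)&(X<260)&(Y>180)&(Y<290)
try: print("knob",fitpx(t,A&(Z>100)&(Z<116),108),jig(20,-27)); print("arm",fitpx(t,A&(Z>64)&(Z<120),72))
except Exception as e:print(e)
G=(X>460)&(X<540)&(Y>150)&(Y<270)
print("gauge",fitpx(t,G&(Z>2.5)&(Z<10),6),"tab",fitpx(t,G&(Z>38)&(Z<55),46))
goto()
E
```

```text
attempt to get argmax of an empty sequence
gauge (array([ 591.1, -358.8,  107.2,   28.6]), np.float64(-0.04)) tab (array([ 568.1, -357.3,   28.3,   14.6]), np.float64(-0.041))
now [643.3  32.6 198.3] [ 3.139 -0.009 -2.163] op 0.599 F [ 2.1 -2.7  0.6] t 26.3 q6 -1.05
```

View pics/top5.png

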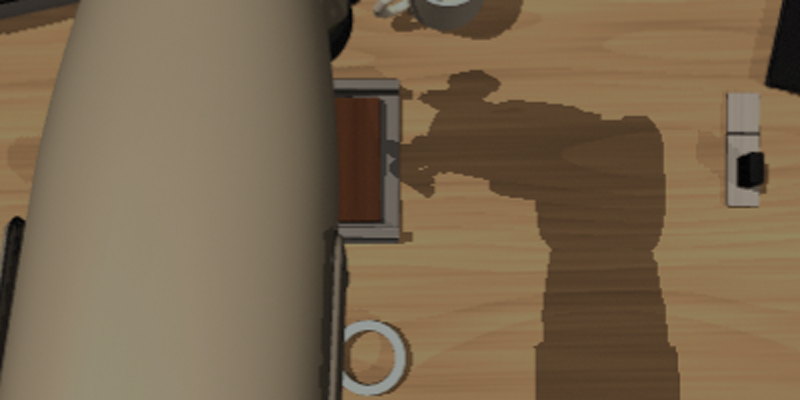

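```bash
python3 - <<'E'
from h import *
goto((568.1,-357.3,160,h-.04))
E
```

```text
now [643.3  32.6 198.3] [ 3.139 -0.009 -2.163] op 0.599 F [ 2.1 -2.7  0.6] t 26.3 q6 -1.05
[ 365.1 -155.4   41.2] [-0.002 -0.01   1.019]
```

Call:
{"op": "jog_arm", "data": {
  "plan": [365, -155, 41, 0, -0.01, 0.18, 60, 365, -155, 41, 0, -0.01, 0.36, 60, 365, -155, 41, 0, -0.01, 0.54, 60, 365, -155, 41, 0, -0.01, 0.72, 60, 365, -155, 41, 0, -0.01, 0.9, 60, 365, -155, 41, 0, -0.01, 1.02, 60, 365, -155, 41, 0, -0.01, 1.02, 60, 365, -155, 41, 0, -0.01, 1.02, 60]
}}

```text
clock: 27.3
position: [567.0, -360.1, 159.6]
orientation: [-3.14, 0.001, 3.096]
wrist_force: [-0.0, -0.5, -0.3]
opening: 0.603
```

```bash
python3 - <<'E'
from h import *
t=get_image("top");C=cloud(t);Z=C[...,2];Y,X=np.mgrid[:480,:640];p=t["pixels"].astype(int)
save(t,"top6.png",(130,150,330,300),3)
A=(X>140)&(X<260)&(Y>180)&(Y<290)
print("knob",fitpx(t,A&(Z>100)&(Z<116),108),jig(20,-27)); print("arm",fitpx(t,A&(Z>64)&(Z<120),72),"exp yaw",h+JY)
B=(X>280)&(X<340)&(Y>160)&(Y<260)
print("tray slat",fitpx(t,B&slatmask(t)&(Z>14),22),"jig slat",fitpx(t,A&slatmask(t)&(Z>46)&(Z<60),52))
w=get_image("wrist");save(w,"w6.png")
goto((568.1,-357.3,20,h-.04))
for q in("gauge_tab","gauge_line"):
    for d in place_of("wrist",q)[:2]:print(q,round(d["p"],2),np.round(d["centre"]),np.round(atz(w,d["centre"],26 if q[6]=="t" else 3),1))
E
```

```text
knob (array([565.7, 179.1,  24.9,  23.1]), np.float64(1.552)) (np.float64(565.7196448133498), np.float64(179.04484418236825))
arm (array([559.9, 233.2, 139.7,  40.7]), np.float64(-1.467)) exp yaw 1.6757963267948965
tray slat (array([586.8,  12.9, 118.2,  42.5]), np.float64(-0.017)) jig slat (array([515. , 198.7,  60.8,  44.8]), np.float64(0.121))
now [ 567.9 -357.2  160.2] [-3.140e+00  1.000e-03  3.099e+00] op 0.599 F [ 0.1 -0.1  0.6] t 27.4 q6 -0.64
[-1.000e-01  1.000e-01  1.402e+02] [-0.001  0.001 -0.002]
gauge_tab 0.74 [311. 230.] [ 570.1 -358.2   26. ]
gauge_line 0.8 [310. 259.] [ 603.9 -360.7    3. ]
```

View pics/top6.png

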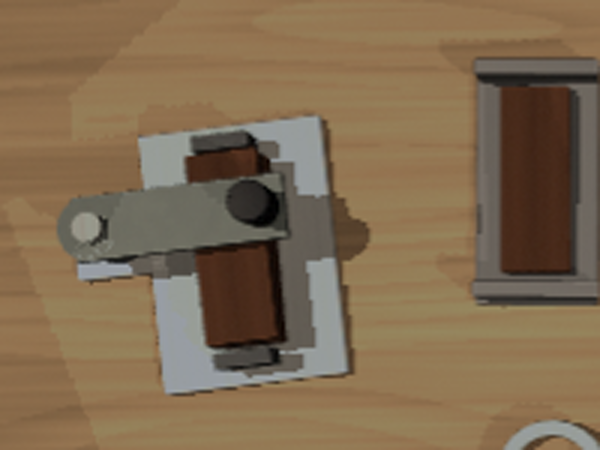

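View pics/w6.png

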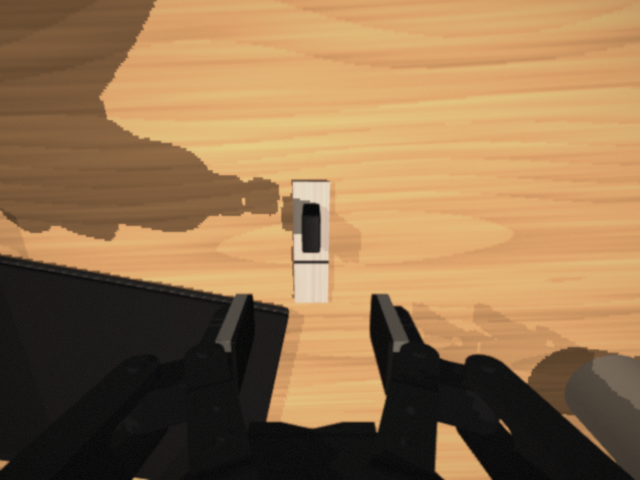

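The arm is home: the knob measures (565.7,179.1), as expected, and the arm yaw is right. The tray slat is flat and centred, and the gauge hasn't moved (tab at wrist (311,230), line at (310,262)). Grip the tab.

Call:
{"op": "jog_arm", "data": {
  "plan": [0, 0, 60, 0, 0, 0, 50, 0, 0, 110, 0, 0, 0, 50, 0, 0, 138, 0, 0, 0, 50, 0, 0, 138, 0, 0, 0, 50, 0, 0, 138, 0, 0, 0, 5, 0, 0, 138, 0, 0, 0, 5, 0, 0, 138, 0, 0, 0, 5, 0, 0, 138, 0, 0, 0, 5],
  "grip_force": 70
}}

```text
clock: 28.5
position: [570.1, -357.1, 25.0]
orientation: [-3.138, 0.005, 3.102]
wrist_force: [-0.0, 0.1, 5.4]
opening: 0.154
```

```bash
python3 - <<'E'
from h import *
goto()
t=get_image("top");C=cloud(t);Z=C[...,2];Y,X=np.mgrid[:480,:640]
w=get_image("wrist")
for d in place_of("wrist","gauge_line")[:2]:print(round(d["p"],2),np.round(d["centre"]),np.round(atz(w,d["centre"],3),1))
p=w["pixels"].astype(int);print(p[240:480:10,300:320].mean(1).sum(1).round())
E
```

```text
now [ 570.1 -357.1   25. ] [-3.138  0.005  3.102] op 0.154 F [-0.   0.1  5.4] t 28.5 q6 -0.64
[608. 608. 521.  27.  30.  28.  28.  40.  41.  31.  29.  30.  27.  29.
 593. 592. 589. 587. 547.  44.  39.  39.  36.  36.]
```

Gripped (13 mm opening). Lift and carry to in front of the gap.

```bash
python3 - <<'E'
from h import *
goto((570,-357,140,h-.04),(*jig(-95,0),140,h+JY))
E
```

```text
now [ 570.1 -357.1   25. ] [-3.138  0.006  3.102] op 0.148 F [1.6 1.1 6.3] t 28.65 q6 -0.64
[  -0.5   -0.3 -115. ] [-0.004  0.006 -0.   ]
[ 142.9  545.2 -117.7] [-0.004  0.005 -0.145]
```

Call:
{"op": "jog_arm", "data": {
  "plan": [0, 0, -58, 0, 0, 0, 5, 0, 0, -116, 0, 0, 0, 5, 143, 545, -117, 0, 0, -0.145, 5, 143, 545, -117, 0, 0, -0.145, 5, 143, 545, -117, 0, 0, -0.145, 5, 143, 545, -117, 0, 0, -0.145, 5, 143, 545, -117, 0, 0, -0.145, 5, 143, 545, -117, 0, 0, -0.145, 5, 143, 545, -117, 0, 0, -0.145, 5, 143, 545, -117, 0, 0, -0.145, 5]
}}

```text
clock: 29.9
position: [461.5, 133.4, 140.2]
orientation: [-3.137, 0.006, -3.037]
wrist_force: [0.6, -0.1, -2.3]
opening: 0.155
```

```bash
python3 - <<'E'
from h import *
goto((*jig(-95,0),140,h+JY))
w=get_image("wrist");save(w,"w7.png")
E
```

```text
now [461.5 133.4 140.2] [-3.137  0.006 -3.037] op 0.155 F [ 0.6 -0.1 -2.3] t 29.9 q6 0.01
[ 6.6 61.5 -0.1] [-0.004  0.006 -0.   ]
```

View pics/w7.png

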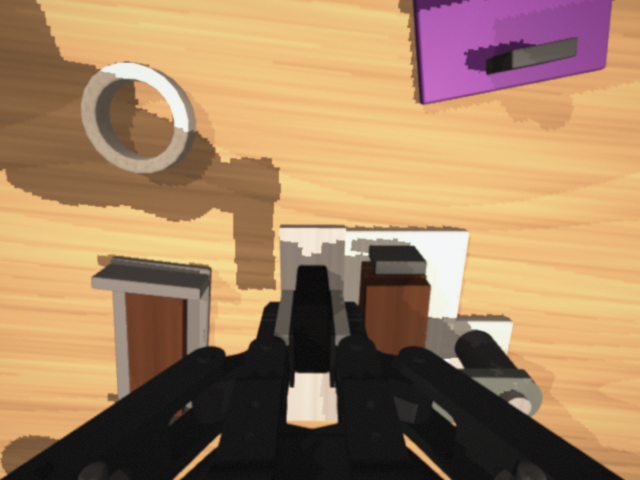

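The blade is held straight, with its rear end centred at (313,240). Continue to the jig and lower.

Call:
{"op": "jog_arm", "data": {
  "plan": [7, 61, 0, -0.003, 0.003, 0, 5, 7, 61, 0, -0.003, 0.003, 0, 5, 7, 61, 0, -0.003, 0.003, 0, 5, 7, 61, 30, -0.003, 0.003, 0, 5, 7, 61, 50, -0.003, 0.003, 0, 5, 7, 61, 55, -0.003, 0.003, 0, 5, 7, 61, 55, -0.003, 0.003, 0, 5]
}}

```text
clock: 30.82
position: [445.6, 199.0, 85.3]
orientation: [3.138, 0.001, -3.032]
wrist_force: [0.5, -0.4, -2.0]
opening: 0.15
```

```bash
python3 - <<'E'
from h import *
goto((*jig(-95,0),77,h+JY),(*jig(-36,0),77,h+JY))
t=get_image("top");save(t,"top8.png",(150,180,290,300),5)
for d in place_of("top","gauge_line")[:3]+place_of("top","gauge_tab")[:3]:print(round(d["p"],2),np.round(d["centre"],1),np.round(atz(t,d["centre"],62),1))
E
```

```text
now [445.6 199.   85.3] [ 3.138e+00  1.000e-03 -3.032e+00] op 0.15 F [ 0.5 -0.4 -2. ] t 30.82 q6 0.14
[-2.4 -5.5  8.3] [0.004 0.001 0.005]
[-61.4  -5.8   8.3] [0.004 0.001 0.005]
0.64 [204.4 264.5] [482.9 203.3  62. ]
0.87 [202. 285.] [445.4 207.7  62. ]
```

Call:
{"op": "jog_arm", "data": {
  "plan": [-2, -5.5, 4, 0.004, 0, 0.005, 5, -2, -5.5, 6, 0.004, 0, 0.005, 5, -2, -5.5, 7, 0.004, 0, 0.005, 5]
}}

```text
clock: 31.35
position: [448.6, 194.6, 78.9]
orientation: [3.141, 0.003, -3.035]
wrist_force: [-0.4, -0.3, -2.0]
opening: 0.154
```

```bash
python3 - <<'E'
from h import *
t=get_image("top");goto((*jig(-95,0),77,h+JY),(*jig(-36,0),77,h+JY))
C=cloud(t);Z=C[...,2];Y,X=np.mgrid[:480,:640];p=t["pixels"].astype(int)
R=np.array([[np.cos(JY),np.sin(JY)],[-np.sin(JY),np.cos(JY)]])
for d in place_of("top","gauge_line")[:1]:print(round(d["p"],2),"jig frame",np.round(R@(atz(t,d["centre"],61)[:2]-JO),1))
save(t,"top9.png",(160,190,260,310),5)
E
```

```text
now [448.5 194.6  78.8] [ 3.141e+00  3.000e-03 -3.035e+00] op 0.149 F [-0.6  0.2 -1.4] t 31.4 q6 0.14
[ 0.1 -0.7  1.8] [0.    0.003 0.001]
[-58.9  -0.8   2. ] [0.    0.003 0.001]
0.64 jig frame [-53.7   2.6]
```

View pics/top9.png

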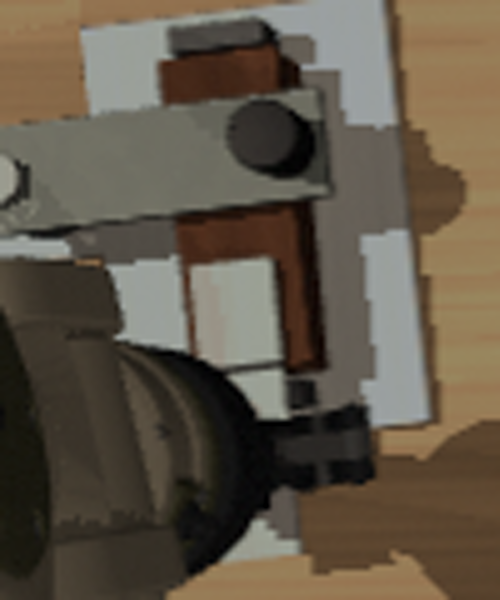

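The tip lies straight in front of the gap, with the line at crop (250,369). Lower onto the stack and slide most of the way.

Call:
{"op": "jog_arm", "data": {
  "plan": [0, -1, 2, 0, 0, 0, 5, 0, -1, 3, 0, 0, 0, 5, -8, -1, 3, 0, 0, 0, 5, -16, -1, 3, 0, 0, 0, 5, -24, -1, 3, 0, 0, 0, 5, -32, -1, 3, 0, 0, 0, 5, -38, -1, 3, 0, 0, 0, 5, -43, -1, 3, 0, 0, 0, 5, -45, -1, 3, 0, 0, 0, 5, -45, -1, 3, 0, 0, 0, 5]
}}

```text
clock: 32.7
position: [492.2, 198.5, 77.0]
orientation: [3.141, 0.001, -3.035]
wrist_force: [-6.4, -0.5, 9.8]
opening: 0.148
```

```bash
cat >> h.py <<'E'
def injig(w):
    R=np.array([[np.cos(JY),np.sin(JY)],[-np.sin(JY),np.cos(JY)]]);return R@(np.asarray(w)[:2]-JO)
def topjig(t,z):
    """orthophoto in jig frame at height z: 4px/mm, x -80..40 (down->up), y -40..40"""
    xs=np.arange(40,-80,-.25);ys=np.arange(40,-40,-.25);M=np.array(t["world_to_cam"])
    X,Y=np.meshgrid(xs,ys,indexing="ij");c,s=np.cos(JY),np.sin(JY)
    W=np.stack([JO[0]+c*X-s*Y,JO[1]+s*X+c*Y,np.full(X.shape,z)],-1)
    P=W@M[:3,:3].T+M[:3,3];u=P[...,0]/-P[...,2];v=-P[...,1]/-P[...,2];f=1+t["k1"]*(u*u+v*v);K=t["camera_matrix"]
    return cv2.remap(t["pixels"][:,:,::-1].copy(),(K[0][0]*u*f+K[0][2]).astype(np.float32),(K[1][1]*v*f+K[1][2]).astype(np.float32),cv2.INTER_CUBIC)
E
python3 - <<'E'
from h import *
t=get_image("top");goto((*jig(-36,0),77,h+JY))
o=topjig(t,58);cv2.imwrite("pics/o1.png",o)
g=o.astype(float).mean(2)
for a,b in((-12,-6),(-6,0),(0,6),(6,12)):
    pr=g[:,int((40-b)*4):int((40-a)*4)].mean(1)
    i=np.arange(int((40-5)*4),int((40+35)*4));print((a,b),[(round(40-k/4,1),int(pr[k])) for k in i[::8]])
for d in place_of("top","gauge_line")[:1]:print(round(d["p"],2),injig(atz(t,d["centre"],58)))
E
```

```text
now [492.2 198.5  77. ] [ 3.141e+00  2.000e-03 -3.035e+00] op 0.156 F [-5.6 -0.6  9.4] t 32.75 q6 0.13
[-15.   -0.1  -0. ] [0.001 0.002 0.002]
(-12, -6) [(np.float64(5.0), 108), (np.float64(3.0), 99), (np.float64(1.0), 59), (np.float64(-1.0), 99), (np.float64(-3.0), 160), (np.float64(-5.0), 155), (np.float64(-7.0), 155), (np.float64(-9.0), 155), (np.float64(-11.0), 161), (np.float64(-13.0), 99), (np.float64(-15.0), 66), (np.float64(-17.0), 141), (np.float64(-19.0), 158), (np.float64(-21.0), 155), (np.float64(-23.0), 155), (np.float64(-25.0), 149), (np.float64(-27.0), 134), (np.float64(-29.0), 5), (np.float64(-31.0), 8), (np.float64(-33.0), 8)]
(-6, 0) [(np.float64(5.0), 104), (np.float64(3.0), 76), (np.float64(1.0), 52), (np.float64(-1.0), 98), (np.float64(-3.0), 145), (np.float64(-5.0), 157), (np.float64(-7.0), 155), (np.float64(-9.0), 155), (np.float64(-11.0), 157), (np.float64(-13.0), 104), (np.float64(-15.0), 52), (np.float64(-17.0), 121), (np.float64(-19.0), 81), (np.float64(-21.0), 66), (np.float64(-23.0), 45), (np.float64(-25.0), 25), (np.float64(-27.0), 19), (np.float64(-29.0
[... 382 characters left out ...]
float64(-21.0), 10), (np.float64(-23.0), 10), (np.float64(-25.0), 9), (np.float64(-27.0), 12), (np.float64(-29.0), 12), (np.float64(-31.0), 12), (np.float64(-33.0), 13)]
(6, 12) [(np.float64(5.0), 97), (np.float64(3.0), 85), (np.float64(1.0), 39), (np.float64(-1.0), 96), (np.float64(-3.0), 124), (np.float64(-5.0), 64), (np.float64(-7.0), 20), (np.float64(-9.0), 5), (np.float64(-11.0), 11), (np.float64(-13.0), 13), (np.float64(-15.0), 15), (np.float64(-17.0), 17), (np.float64(-19.0), 18), (np.float64(-21.0), 19), (np.float64(-23.0), 18), (np.float64(-25.0), 20), (np.float64(-27.0), 21), (np.float64(-29.0), 22), (np.float64(-31.0), 21), (np.float64(-33.0), 21)]
0.74 [-11.40824959  -3.76522684]
```

The line is at jig x ≈ -14.6 by image and -15 by TCP, which agree. I'll ease the down-force a little and slide the rest.

Call:
{"op": "jog_arm", "data": {
  "plan": [-4, 0, -0.5, 0, 0, 0, 5, -8, 0, -0.5, 0, 0, 0, 5, -11, 0, -0.5, 0, 0, 0, 5, -14, 0, -0.5, 0, 0, 0, 5, -15, 0, -0.5, 0, 0, 0, 5, -15, 0, -0.5, 0, 0, 0, 5]
}}

```text
clock: 33.55
position: [507.2, 200.1, 77.3]
orientation: [3.141, 0.001, -3.035]
wrist_force: [-0.2, 0.1, -1.2]
opening: 0.146
```

```bash
cat > chk.py <<'E'
from h import *
t=get_image("top");goto((*jig(-36,0),77,h+JY))
o=topjig(t,58);cv2.imwrite("pics/o2.png",cv2.resize(o[80:],None,fx=1.7,fy=1.4))
g=o.astype(float).mean(2)
for a,b in((-12,-6),(-6,0),(0,6)):
    pr=g[:,int((40-b)*4):int((40-a)*4)].mean(1)
    print((a,b),[(round(40-k/4,1),int(pr[k])) for k in range(136,196,4)])
A=(slice(180,290),slice(140,260));C=cloud(t);Z=C[...,2]
m=np.zeros(Z.shape,bool);m[A]=True
print("knob",fitpx(t,m&(Z>100)&(Z<116),108))
E
python3 chk.py
```

```text
now [507.  200.   77.3] [ 3.141e+00  1.000e-03 -3.035e+00] op 0.151 F [-0.  -0.5 -1.2] t 33.6 q6 0.12
[-0.2 -0.   0.3] [0.001 0.001 0.002]
(-12, -6) [(6.0, 107), (5.0, 108), (4.0, 111), (3.0, 99), (2.0, 54), (1.0, 21), (0.0, 28), (-1.0, 70), (-2.0, 126), (-3.0, 164), (-4.0, 160), (-5.0, 156), (-6.0, 155), (-7.0, 152), (-8.0, 147)]
(-6, 0) [(6.0, 101), (5.0, 103), (4.0, 104), (3.0, 73), (2.0, 31), (1.0, 12), (0.0, 19), (-1.0, 45), (-2.0, 73), (-3.0, 78), (-4.0, 69), (-5.0, 62), (-6.0, 48), (-7.0, 32), (-8.0, 17)]
(0, 6) [(6.0, 38), (5.0, 28), (4.0, 17), (3.0, 12), (2.0, 6), (1.0, 6), (0.0, 7), (-1.0, 8), (-2.0, 8), (-3.0, 8), (-4.0, 9), (-5.0, 9), (-6.0, 10), (-7.0, 11), (-8.0, 12)]
knob (array([565.7, 179.1,  24.9,  23.1]), np.float64(1.552))
```

The line now coincides with the arm's front edge and the knob still measures home. Release and retreat.

Call:
{"op": "jog_arm", "data": {
  "plan": [0, 0, 0.3, 0, 0, 0, 15, 0, 0, 0.3, 0, 0, 0, 35, 0, 0, 0.3, 0, 0, 0, 45, 0, 0, 0.3, 0, 0, 0, 45, 0, 0, -40, 0, 0, 0, 45, 0, 0, -90, 0, 0, 0, 45, 0, -30, -120, 0, 0, 0, 45, 0, -90, -120, 0, 0, 0, 45, 0, -150, -120, 0, 0, 0, 45, 0, -210, -120, 0, 0, 0, 45]
}}

```text
clock: 34.85
position: [529.4, -10.5, 197.6]
orientation: [3.141, 0.002, -3.034]
wrist_force: [1.1, 0.6, -0.4]
opening: 0.448
```

Call:
{"op": "jog_arm", "data": {
  "plan": [0, -60, 0, 0, 0, 0, 45, 0, -120, 0, 0, 0, 0, 45, 0, -120, 0, 0, 0, 0, 45]
}}

```text
clock: 35.22
position: [542.7, -134.1, 197.4]
orientation: [-3.141, 0.003, -3.04]
wrist_force: [0.1, -0.2, 0.1]
opening: 0.452
```

```bash
python3 chk.py; python3 - <<'E'
from h import *
for cam in("top","scene"):
    t=get_image(cam)
    for q,z in(("gauge_line",55),("gauge_tab",78)):
        for d in place_of(cam,q)[:2]:print(cam,q,round(d["p"],2),np.round(d["centre"]),np.round(injig(atz(t,d["centre"],z)),1))
save(t,"s2.png",(270,180,570,400),2.6)
t=get_image("top");C=cloud(t);Z=C[...,2];m=np.zeros(Z.shape,bool);m[185:300,165:250]=True
f=fitpx(t,m&(Z>88)&(Z<104)&(t["pixels"].sum(2)<130),98);print("tab top",f)
print("blade",fitpx(t,m&(t["pixels"].min(2)>120)&(Z>52)&(Z<63),58))
E
```

```text
now [ 542.2 -131.9  197.3] [ 3.141e+00  2.000e-03 -3.038e+00] op 0.447 F [0.  0.6 1. ] t 35.27 q6 -0.49
[  0.9 333.7 120.5] [ 0.001  0.002 -0.002]
(-12, -6) [(6.0, 101), (5.0, 102), (4.0, 104), (3.0, 93), (2.0, 54), (1.0, 21), (0.0, 16), (-1.0, 23), (-2.0, 32), (-3.0, 42), (-4.0, 45), (-5.0, 45), (-6.0, 45), (-7.0, 45), (-8.0, 45)]
(-6, 0) [(6.0, 101), (5.0, 103), (4.0, 105), (3.0, 76), (2.0, 36), (1.0, 18), (0.0, 20), (-1.0, 19), (-2.0, 23), (-3.0, 34), (-4.0, 44), (-5.0, 44), (-6.0, 42), (-7.0, 43), (-8.0, 43)]
(0, 6) [(6.0, 102), (5.0, 103), (4.0, 97), (3.0, 82), (2.0, 51), (1.0, 26), (0.0, 16), (-1.0, 21), (-2.0, 32), (-3.0, 44), (-4.0, 47), (-5.0, 45), (-6.0, 45), (-7.0, 45), (-8.0, 44)]
knob (array([565.7, 179.1,  24.9,  23.1]), np.float64(1.552))
top gauge_line 0.97 [221. 220.] [ 18.4 -32.5]
top gauge_tab 0.65 [232. 234.] [-12.6 -52.9]
scene gauge_line 0.68 [419. 304.] [ 17.9 -33.8]
scene gauge_line 0.29 [427. 285.] [-24.1 -26. ]
scene gauge_tab 0.96 [411. 279.] [ -7.8 -52.9]Traceback (most recent call last):
  File "<stdin>", line 8, in <module>
  File "h.py", line 50, in fitpx
    n,l,st,_=cv2.connectedComponentsWithStats(m);i=1+np.argmax(st[1:,4])
                                                     ~~~~~~~~~^^^^^^^^^^
    return _wrapfunc(a, 'argmax', axis=axis, out=out, **kwds)
    return bound(*args, **kwds)
ValueError: attempt to get argmax of an empty sequence
```

View pics/o2.png

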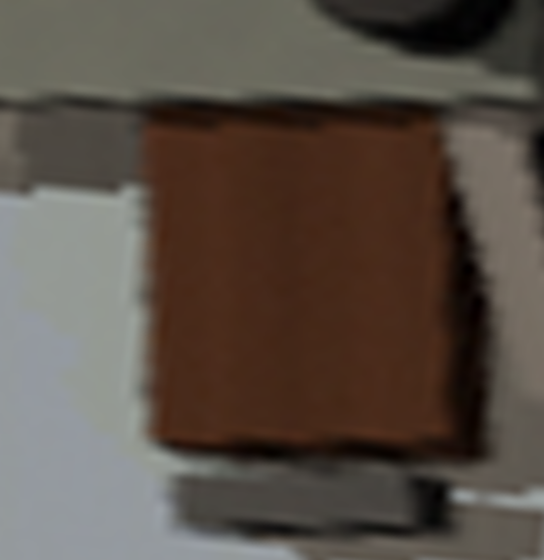

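The gauge is no longer on the stack. It was knocked to the -y side (top px (221,220)-(232,234)) while the robot was away, or dragged as it left. I've used my picture views, so I'll locate it numerically.

```bash
python3 - <<'E'
from h import *
t=get_image("top");C=cloud(t);p=t["pixels"].astype(int)
c,s=np.cos(JY),np.sin(JY);D=C-np.array([*JO,0]);jx=c*D[...,0]+s*D[...,1];jy=-s*D[...,0]+c*D[...,1]
# height map and brightness in jig frame, 8mm bins
print("rows x 60..-110, cols y -5..-115; z/brightness")
for x in range(60,-120,-10):
    r=[]
    for y in range(-10,-125,-8):
        m=(abs(jx-x)<5)&(abs(jy-y)<4)&(t["depth"]>0)
        r.append("%3d/%-3d"%(np.median(C[m][:,2]),p[m].mean()) if m.sum()>3 else "   -   ")
    print("%4d"%x," ".join(r))
for d in place_of("top","gauge_tab")[:3]+place_of("top","gauge_line")[:3]:print(round(d["p"],2),np.round(d["centre"]),np.round(dep(t,d["centre"]),1))
E
```

```text
rows x 60..-110, cols y -5..-115; z/brightness
  60  50/37   51/62   57/100  49/121  10/141  10/133   8/112   0/110   0/113   0/113   0/112   0/114   0/114   0/113   0/113
  50  52/50   62/106  56/99   50/104  11/96    9/89    7/105   0/103   0/113   0/114   0/114   0/114   0/114   0/114   0/114
  40  71/82   62/86   68/85   70/96   44/87    9/89    9/97    0/110   0/113   1/113   0/113   0/113   0/112   0/112   0/111
  30    -    107/46  107/41  105/49   45/73   10/89    6/81    0/88    0/116   0/115   0/115   0/115   0/115   0/115   0/114
  20  71/88  107/51  107/43  107/33   48/38   10/86    8/79    0/66    0/111   0/116   0/116   0/116   0/116   0/116   0/117
  10  70/99   75/75  101/44   86/28   47/52   11/78    4/71    0/63    0/63    0/96    0/114   0/114   0/114   0/114   0/114
   0  55/59   53/55   56/81   60/77   47/52   44/42    3/47    0/52    0/66    0/101   0/117   0/117   0/117   0/117   0/117
 -10  52/46   51/46   52/67   52/102  60/14   72/11   80/21   74/37    0/72    0/85    0/93    0/99    0/115   0/115   0/115
 -20  51/46   51/46   48/43   51/107  55/31   67/11  
[... 644 characters left out ...]
/116   0/116   0/117   0/118   0/117   0/118  -1/118
 -80   8/112   9/121   9/114   9/141   9/134   9/144   8/105   0/110  -1/115   0/115   0/115   0/115   0/115   0/115   0/115
 -90   0/110   0/110   0/110   0/111   0/113   0/106   0/110   0/114  -1/115   0/115   0/115   0/115   0/115  -1/116  -1/116
-100   0/114   0/114   0/113   0/113   0/112   0/110   0/109   0/110   0/110   0/111   0/113   0/114   0/115   0/115   0/116
-110   0/115   0/115   0/116   0/116   0/118   0/118   0/117   1/116   1/114   0/113   0/111   0/111   0/111   0/112   0/113
0.56 [233. 235.] [534.1 147.   78.8]
0.24 [215. 216.] [566.5 174.2 107.8]
0.61 [223. 221.] [561.6 167.3  73.5]
0.61 [208. 230.] [545.5 195.2  70.7]
```

The gauge now hangs off the -y side of the stack, rolled about 25° with its tip under the arm. The knob still measures home. I'll bring the wrist camera over it for a close fit.

```bash
python3 - <<'E'
from h import *
goto((*jig(-15,-55),230,h+JY))
E
```

```text
now [ 542.4 -129.   197.7] [ 3.141e+00  3.000e-03 -3.033e+00] op 0.452 F [ 0.8  0.9 -0.1] t 35.77 q6 -0.49
[-21.6 275.8 -32.1] [0.    0.003 0.004]
```

Call:
{"op": "jog_arm", "data": {
  "plan": [-20, 60, -32, 0, 0, 0, 50, -22, 120, -32, 0, 0, 0, 50, -22, 180, -32, 0, 0, 0, 50, -22, 240, -32, 0, 0, 0, 50, -22, 276, -32, 0, 0, 0, 50, -22, 276, -32, 0, 0, 0, 50, -22, 276, -32, 0, 0, 0, 50]
}}

```text
clock: 36.65
position: [534.2, 147.6, 229.8]
orientation: [-3.141, 0.003, -3.032]
wrist_force: [1.5, -0.7, 0.3]
opening: 0.501
```

```bash
python3 - <<'E'
from h import *
goto()
w=get_image("wrist");save(w,"w8.png");C=cloud(w);p=w["pixels"].astype(int)
c,s=np.cos(JY),np.sin(JY);D=C-np.array([*JO,0]);jx=c*D[...,0]+s*D[...,1];jy=-s*D[...,0]+c*D[...,1];z=C[...,2];ok=w["depth"]>0
print("rows x, cols y -16..-86")
for x in range(60,-75,-6):
    r=[]
    for y in range(-16,-80,-5):
        m=(abs(jx-x)<3)&(abs(jy-y)<2.5)&ok
        r.append("%3d/%-3d"%(np.median(z[m]),p[m].mean()) if m.sum()>3 else "   -   ")
    print("%4d"%x," ".join(r))
for q in("gauge_tab","gauge_line"):
    for d in place_of("wrist",q)[:2]:
        v=dep(w,d["centre"]);print(q,round(d["p"],2),np.round(d["centre"]),None if v is None else (injig(v).round(1),v[2].round(1)))
E
```

```text
now [534.2 147.6 229.8] [-3.141e+00  3.000e-03 -3.032e+00] op 0.501 F [ 1.5 -0.7  0.3] t 36.65 q6 0.02
rows x, cols y -16..-86
  60    -       -     54/184  52/185  48/183   8/231   9/232   9/230   8/203   0/147   0/180  -1/179  -1/177
  54  62/143  59/147  55/143  51/158  48/178   9/196   8/151   9/154   8/201   0/136   0/181  -1/181  -1/181
  48    -       -       -       -     49/160   9/155   8/137   8/141   8/197   0/128  -1/179   0/179   0/179
  42    -       -       -       -       -     44/169   9/136   9/136   8/181  -1/147  -1/179   0/179   0/178
  36    -       -       -       -     71/137  46/133   8/133   8/136   8/150  -1/143  -1/180  -1/180  -1/180
  30 106/46  107/48  106/48  107/51   71/112  46/115   9/129   8/136   8/131  -1/114  -1/149   0/181   0/183
  24 106/44  107/40  107/38  107/35  106/56   45/76   42/98    9/135   9/129  -1/89    0/110   0/176   0/184
  18 106/51  106/47  107/43  107/39  105/41   45/81   42/105   8/123   8/108    -       -      0/164  -1/182
  12  94/58  106/52  107/49  106/33   88/30   45/81   41/102    -       -       -       -     -1/96  
[... 972 characters left out ...]
   0/122   0/146
 -48  51/73   50/71    9/134   9/145  46/157  43/197  10/183   9/144   8/131  -1/105  -1/106   0/121   0/185
 -54  51/73   50/75    9/134   9/135   8/136   8/204   9/216   9/143   8/153  -1/118  -1/158  -1/178  -1/184
 -60  36/63   33/72    9/133   9/134   9/135   8/208   8/234   9/225   8/206   0/160   0/190  -1/190   0/189
 -66  28/103   9/162   8/192   8/204   9/192   9/230   9/234   9/235   8/208   0/159  -1/187  -1/187   0/187
 -72  28/82    8/136   8/136   9/208   9/235   8/235   8/235   9/235   9/204  -1/137  -1/181  -1/181   0/181
gauge_tab 0.58 [312. 213.] (array([-19.4, -53. ]), np.float64(73.0))
gauge_line 0.92 [337. 249.] (array([  9. , -32.3]), np.float64(83.4))
```

Close depth gives the gauge's pose in the jig frame. The tab centre is at (-15,-52,61), the blade is rolled 37° outward, yawed 0.19 and pitched 0.14. I'll grip the tab with a matching tilt, pull it back along its own axis, and put it in again.

```bash
cat >> h.py <<'E'
from scipy.spatial.transform import Rotation as Ro
Rj=Ro.from_euler("z",JY)
def gotoR(targets):
    """targets: (jig-frame position, tool rotation matrix in jig frame)"""
    s=read_state();R0=Ro.from_euler("xyz",s["orientation"]);p0=np.array(s["position"])
    print("now",np.round(p0,1),"op",round(s["opening"],3),"F",np.round(s["wrist_force"],1),"q",np.round(s["q"],2),"t",round(s["clock"],1))
    for P,M in targets:
        W=Rj.apply(P)+np.array([*JO,0]);print(np.round(R0.inv().apply(W-p0),1),np.round((R0.inv()*Rj*Ro.from_matrix(M)).as_rotvec(),3))
a=np.array([96,19,14.]);a/=np.linalg.norm(a);b=np.array([0,.796,.605]);b-=a*(a@b);b/=np.linalg.norm(b);n=np.cross(a,b)
TT=np.array([-15,-52.3,60.8]);MG=np.c_[-a,b,-n];MD=np.c_[[-1.,0,0],[0,1.,0],[0,0,-1.]]
E
python3 - <<'E'
from h import *
print(a,b,n);gotoR([(TT+70*n,MG),(TT+2*n,MG)])
E
```

```text
[0.97108508 0.19219392 0.14161657] [-0.23870565  0.77259947  0.58831086] [ 0.00365688 -0.60510458  0.7961376 ]
now [534.5 146.6 229.8] op 0.501 F [ 0.4 -0.1 -0.5] q [ 0.12  0.27 -0.03  1.26  0.    0.02] t 36.8
[  0.7 -38.7 113.3] [-0.647 -0.073 -0.231]
[  1.    2.5 167.4] [-0.647 -0.073 -0.231]
```

Call:
{"op": "jog_arm", "data": {
  "plan": [0, -30, 20, -0.16, -0.02, -0.06, 50, 0, -50, 40, -0.32, -0.036, -0.115, 50, 0, -60, 60, -0.49, -0.055, -0.175, 50, 0, -60, 80, -0.647, -0.073, -0.231, 50, 0, -50, 100, -0.647, -0.073, -0.231, 50, 0.7, -39, 113, -0.647, -0.073, -0.231, 50, 0.7, -39, 113, -0.647, -0.073, -0.231, 50]
}}

```text
clock: 37.67
position: [537.5, 107.1, 115.8]
orientation: [2.504, 0.14, -2.843]
wrist_force: [0.0, -0.6, -0.2]
opening: 0.502
```

```bash
python3 - <<'E'
from h import *
gotoR([(TT+70*n,MG),(TT+2*n,MG)])
w=get_image("wrist");C=cloud(w);p=w["pixels"].astype(int)
D=C-np.array([*JO,0]);J=D@Rj.as_matrix()-TT   # jig frame rel to assumed tab centre
L=np.stack([J@a,J@b,J@n],-1);ok=(w["depth"]>0)&(p.sum(2)<150)
m=ok&(abs(L[...,0])<30)&(abs(L[...,1])<20)&(L[...,2]>0)&(L[...,2]<35)&(np.mgrid[:480,:640][0]<300)
q=L[m];print(len(q),"a",np.percentile(q[:,0],[2,10,50,90,98]).round(1),"b",np.percentile(q[:,1],[2,10,50,90,98]).round(1),"n",np.percentile(q[:,2],[2,10,50,90,98]).round(1))
t=q[q[:,2]>14];print("top face",len(t),np.percentile(t[:,0],[3,50,97]).round(1),np.percentile(t[:,1],[3,50,97]).round(1),np.percentile(t[:,2],[5,50,95]).round(1))
A=np.c_[t[:,:2],np.ones(len(t))];print("tilt",np.linalg.lstsq(A,t[:,2],rcond=None)[0].round(3))
m2=(w["depth"]>0)&(p.min(2)>100)&(abs(L[...,0])<60)&(abs(L[...,1])<15)&(abs(L[...,2]+20)<8)
t=L[m2];A=np.c_[t[:,:2],np.ones(len(t))];print("blade",len(t),np.linalg.lstsq(A,t[:,2],rcond=None)[0].round(3),np.percentile(t[:,0],[1,99]).round(1),np.percentile(t[:,1],[1,99]).round(1))
E
```

```text
now [537.5 107.1 115.8] op 0.502 F [ 0.  -0.6 -0.2] q [-0.27  0.48 -0.19  1.18  0.6  -0.7 ] t 37.7
[-1.1  0.9 -0. ] [ 0.001 -0.001 -0.002]
[-1.2  0.9 68. ] [ 0.001 -0.001 -0.002]
1373 a [-17.2 -16.9  -6.    8.2  11.4] b [-5.9 -4.8  0.2  5.6  6.9] n [ 2.3 11.7 20.6 21.5 22. ]
top face 1203 [-16.9  -3.6  11.1] [-5.5  0.2  6.4] [18.2 20.7 21.8]
tilt [ 0.036 -0.031 20.616]
blade 2606 [-9.0000e-03 -3.7000e-02 -1.9236e+01] [-34.2  58.8] [-14.8  14.2]
```

The fit holds within 3 mm and 0.03 rad. Descend along the tab axis and grip.

Call:
{"op": "jog_arm", "data": {
  "plan": [2, 1.3, 30, 0, 0, 0, 45, 2, 1.3, 55, 0, 0, 0, 45, 2, 1.3, 66, 0, 0, 0, 45, 2, 1.3, 66, 0, 0, 0, 45, 2, 1.3, 66, 0, 0, 0, 25, 2, 1.3, 66, 0, 0, 0, 5, 2, 1.3, 66, 0, 0, 0, 5, 2, 1.3, 66, 0, 0, 0, 5, 2, 1.3, 66, 0, 0, 0, 5],
  "grip_force": 70
}}

```text
clock: 38.85
position: [532.2, 146.5, 65.1]
orientation: [2.506, 0.143, -2.843]
wrist_force: [1.4, -4.4, 4.2]
opening: 0.15
```

```bash
python3 - <<'E'
from h import *
gotoR([(TT+2*n-3*a,MG),(TT+2*n-3*a-75*a,MG)])
E
```

```text
now [532.2 146.5  65.1] op 0.15 F [ 1.4 -4.4  4.2] q [-0.2   0.5  -0.29  1.    0.61 -0.62] t 38.9
[ 1.3 -0.2  3.6] [-0.001  0.002 -0.001]
[76.3 -0.2  3.5] [-0.001  0.002 -0.001]
```

Call:
{"op": "jog_arm", "data": {
  "plan": [6, 0, 0, 0, 0, 0, 5, 16, 0, 0, 0, 0, 0, 5, 28, 0, 0, 0, 0, 0, 5, 40, 0, 0, 0, 0, 0, 5, 52, 0, 0, 0, 0, 0, 5, 64, 0, 0, 0, 0, 0, 5, 76, 0, 0, 0, 0, 0, 5, 82, 0, 0, 0, 0, 0, 5, 82, 0, 0, 0, 0, 0, 5]
}}

```text
clock: 39.98
position: [454.3, 122.5, 53.4]
orientation: [2.506, 0.142, -2.843]
wrist_force: [0.3, -0.9, -1.5]
opening: 0.145
```

```bash
python3 - <<'E'
from h import *
gotoR([(TT+2*n-85*a+[0,-20,90],MG),((-102,-30,150),MD)])
t=get_image("top");C=cloud(t);Z=C[...,2];m=np.zeros(Z.shape,bool);m[180:290,140:260]=True
print("knob",fitpx(t,m&(Z>100)&(Z<116),108))
E
```

```text
now [454.3 122.5  53.4] op 0.145 F [ 0.3 -0.9 -1.5] q [-0.28  0.42 -0.48  0.95  0.59 -0.71] t 40.0
[ -8.1  37.2 -80.3] [-0.001  0.001 -0.001]
[-16.5  90.2 -51.8] [0.646 0.076 0.232]
knob (array([565.7, 179.1,  24.9,  23.1]), np.float64(1.552))
```

Free, and the arm is still home. Lift it, level it, and bring it to in front of the gap.

Call:
{"op": "jog_arm", "data": {
  "plan": [-4, 18, -40, 0, 0, 0, 5, -8, 37, -80, 0, 0, 0, 5, -10, 50, -75, 0.16, 0.02, 0.058, 5, -12, 65, -65, 0.323, 0.038, 0.116, 5, -14, 78, -58, 0.485, 0.057, 0.174, 5, -16, 90, -52, 0.646, 0.076, 0.232, 5, -16, 90, -52, 0.646, 0.076, 0.232, 5, -16, 90, -52, 0.646, 0.076, 0.232, 5]
}}

```text
clock: 41.02
position: [444.5, 163.4, 149.9]
orientation: [3.14, -0.0, -3.035]
wrist_force: [-0.0, -0.1, -2.5]
opening: 0.149
```

```bash
cat > held.py <<'E'
from h import *
gotoR([((-100,0,120),MD),((-100,0,82),MD)])
w=get_image("wrist");C=cloud(w);p=w["pixels"].astype(int);s=read_state()
R=Ro.from_euler("xyz",s["orientation"]);L=R.inv().apply((C-np.array(s["position"])).reshape(-1,3)).reshape(C.shape)
ok=(w["depth"]>0)
m=ok&(p.min(2)>90)&(abs(L[...,2]-19)<12)&(abs(L[...,1])<22)&(L[...,0]>5)&(L[...,0]<50)
t=L[m];A=np.c_[t[:,:2],np.ones(len(t))];print("blade rear",len(t),"plane",np.linalg.lstsq(A,t[:,2],rcond=None)[0].round(3),"x",np.percentile(t[:,0],[1,99]).round(1),"y",np.percentile(t[:,1],[2,50,98]).round(1))
for x in range(10,40,6):
    q=t[abs(t[:,0]-x)<3]
    if len(q)>10: print(x,np.percentile(q[:,1],[3,97]).round(1))
E
python3 held.py
```

```text
now [444.5 163.4 149.9] op 0.149 F [-0.  -0.1 -2.5] q [ 0.18  0.17 -0.37  1.03  0.    0.07] t 41.0
[-2.2 29.8 29.9] [ 0.001 -0.     0.002]
[-2.2 29.8 67.9] [ 0.001 -0.     0.002]
blade rear 2816 plane [1.500e-02 3.000e-03 2.434e+01] x [ 6.1 33. ] y [-13.    0.7  16. ]
10 [-13.3  16.2]
16 [-12.7  15.6]
22 [-12.5  15.7]
28 [-12.8  15.6]
34 [-12.7  15.6]
```

The blade is held straight and level, with its top face 24.5 mm below the TCP, so it rests on the stack at TCP z ≈ 82.5. The line is about 37 mm ahead of the TCP.

Call:
{"op": "jog_arm", "data": {
  "plan": [-2, 29, 0, 0, 0, 0, 5, -2, 29, 20, 0, 0, 0, 5, -2, 29, 40, 0, 0, 0, 5, -2, 29, 55, 0, 0, 0, 5, -2, 29, 62, 0, 0, 0, 5, -2, 29, 62, 0, 0, 0, 5]
}}

```text
clock: 41.82
position: [443.4, 191.1, 87.4]
orientation: [3.14, -0.001, -3.038]
wrist_force: [-0.2, 0.2, -1.5]
opening: 0.149
```

```bash
cat > pre.py <<'E'
from h import *
gotoR([((-97,-1,82.5),MD),((-37,-1,82.5),MD)])
t=get_image("top");p=t["pixels"].astype(int)
o=topjig(t,61);g=o.astype(float).mean(2)
for lo,hi in((-12,-7),(-7,-2)):
    pr=g[:,int((40-hi)*4):int((40-lo)*4)].mean(1);print((lo,hi),[(round(40-k/4),int(pr[k])) for k in range(120,460,8)])
for x in(-30,-40,-50):
    print(x,[(y,int(g[int((40-x)*4),int((40-y)*4)])) for y in range(26,-30,-2)])
E
python3 pre.py
```

```text
now [443.4 191.1  87.4] op 0.149 F [-0.2  0.2 -1.5] q [ 0.24  0.24 -0.44  0.89  0.    0.14] t 41.8
[-3.3  1.2  4.9] [ 0.001 -0.001 -0.001]
[-63.3   1.3   4.8] [ 0.001 -0.001 -0.001]
(-12, -7) [(10, 104), (8, 105), (6, 105), (4, 110), (2, 82), (0, 15), (-2, 31), (-4, 48), (-6, 48), (-8, 48), (-10, 48), (-12, 48), (-14, 48), (-16, 46), (-18, 42), (-20, 46), (-22, 93), (-24, 161), (-26, 154), (-28, 153), (-30, 154), (-32, 154), (-34, 154), (-36, 154), (-38, 154), (-40, 154), (-42, 154), (-44, 154), (-46, 154), (-48, 154), (-50, 154), (-52, 154), (-54, 154), (-56, 154), (-58, 158), (-60, 127), (-62, 54), (-64, 121), (-66, 155), (-68, 154), (-70, 153), (-72, 154), (-74, 154)]
(-7, -2) [(10, 105), (8, 104), (6, 105), (4, 113), (2, 60), (0, 20), (-2, 22), (-4, 44), (-6, 47), (-8, 46), (-10, 47), (-12, 47), (-14, 46), (-16, 44), (-18, 40), (-20, 40), (-22, 97), (-24, 157), (-26, 154), (-28, 154), (-30, 154), (-32, 154), (-34, 154), (-36, 154), (-38, 154), (-40, 154), (-42, 154), (-44, 154), (-46, 154), (-48, 154), (-50, 154), (-52, 154), (-54, 155), (-56, 154), (-58, 156), (-60, 139), (-62, 
[... 302 characters left out ...]
156), (-16, 142), (-18, 89), (-20, 35), (-22, 25), (-24, 14), (-26, 16), (-28, 15)]
-40 [(26, 155), (24, 156), (22, 162), (20, 114), (18, 51), (16, 43), (14, 43), (12, 141), (10, 148), (8, 148), (6, 153), (4, 155), (2, 154), (0, 153), (-2, 153), (-4, 155), (-6, 154), (-8, 154), (-10, 154), (-12, 153), (-14, 154), (-16, 148), (-18, 85), (-20, 22), (-22, 26), (-24, 29), (-26, 21), (-28, 18)]
-50 [(26, 167), (24, 161), (22, 151), (20, 99), (18, 50), (16, 37), (14, 66), (12, 124), (10, 146), (8, 148), (6, 145), (4, 151), (2, 154), (0, 152), (-2, 153), (-4, 155), (-6, 155), (-8, 154), (-10, 154), (-12, 153), (-14, 155), (-16, 145), (-18, 93), (-20, 31), (-22, 24), (-24, 18), (-26, 14), (-28, 17)]
```

Call:
{"op": "jog_arm", "data": {
  "plan": [-3, 2, 4, 0, 0, 0, 5, -3, 2, 5.5, 0, 0, 0, 5, -10, 2, 5.5, 0, 0, 0, 5, -17, 2, 5.5, 0, 0, 0, 5, -24, 2, 5.5, 0, 0, 0, 5, -31, 2, 5.5, 0, 0, 0, 5, -38, 2, 5.5, 0, 0, 0, 5, -45, 2, 5.5, 0, 0, 0, 5, -51, 2, 5.5, 0, 0, 0, 5, -51, 2, 5.5, 0, 0, 0, 5]
}}

```text
clock: 43.12
position: [495.6, 198.8, 82.5]
orientation: [3.14, 0.002, -3.038]
wrist_force: [-0.2, 0.5, 2.9]
opening: 0.148
```

```bash
cat > line.py <<'E'
from h import *
gotoR([((-37,-1,82.5),MD)])
t=get_image("top");g=topjig(t,58).astype(float).mean(2)
for lo,hi in((-14,-9),(-9,-4),(-4,1)):
    pr=g[:,int((40-hi)*4):int((40-lo)*4)].mean(1);print((lo,hi),[(round(40-k/4,1),int(pr[k])) for k in range(140,236,4)])
C=cloud(t);Z=C[...,2];m=np.zeros(Z.shape,bool);m[180:290,140:260]=True
print("knob",fitpx(t,m&(Z>100)&(Z<116),108))
E
python3 line.py
```

```text
now [495.6 198.8  82.5] op 0.148 F [-0.2  0.5  2.9] q [ 0.23  0.33 -0.33  0.91  0.    0.13] t 43.1
[-10.6  -1.    0. ] [ 0.001  0.002 -0.001]
(-14, -9) [(5.0, 109), (4.0, 108), (3.0, 102), (2.0, 79), (1.0, 60), (0.0, 65), (-1.0, 88), (-2.0, 125), (-3.0, 156), (-4.0, 161), (-5.0, 156), (-6.0, 162), (-7.0, 142), (-8.0, 89), (-9.0, 55), (-10.0, 69), (-11.0, 109), (-12.0, 146), (-13.0, 162), (-14.0, 157), (-15.0, 157), (-16.0, 157), (-17.0, 157), (-18.0, 156)]
(-9, -4) [(5.0, 107), (4.0, 114), (3.0, 99), (2.0, 61), (1.0, 49), (0.0, 73), (-1.0, 111), (-2.0, 143), (-3.0, 161), (-4.0, 157), (-5.0, 158), (-6.0, 155), (-7.0, 133), (-8.0, 102), (-9.0, 68), (-10.0, 67), (-11.0, 115), (-12.0, 159), (-13.0, 160), (-14.0, 156), (-15.0, 156), (-16.0, 154), (-17.0, 152), (-18.0, 153)]
(-4, 1) [(5.0, 106), (4.0, 104), (3.0, 77), (2.0, 51), (1.0, 60), (0.0, 81), (-1.0, 85), (-2.0, 105), (-3.0, 140), (-4.0, 161), (-5.0, 158), (-6.0, 156), (-7.0, 149), (-8.0, 104), (-9.0, 56), (-10.0, 58), (-11.0, 90), (-12.0, 113), (-13.0, 117), (-14.0, 106), (-15.0, 82), (-16.0, 59), (-17.0, 36), (-18.0, 24)]
knob (array([565.7, 179.1,  24.9,  23.1]), np.float64(1.552))
```

The line is at -9.4. Slide the last 9.5 mm.

Call:
{"op": "jog_arm", "data": {
  "plan": [-4, -0.5, 0, 0, 0, 0, 5, -7, -0.5, 0, 0, 0, 0, 5, -9.5, -0.5, 0, 0, 0, 0, 5, -9.5, -0.5, 0, 0, 0, 0, 5, -9.5, -0.5, 0, 0, 0, 0, 5]
}}

```text
clock: 43.8
position: [505.4, 199.3, 82.5]
orientation: [3.14, 0.002, -3.038]
wrist_force: [-1.9, 0.1, 2.6]
opening: 0.145
```

```bash
python3 line.py
```

```text
now [505.4 199.3  82.5] op 0.145 F [-1.9  0.1  2.6] q [ 0.23  0.35 -0.31  0.91  0.    0.12] t 43.8
[-0.8 -0.5 -0. ] [ 0.001  0.002 -0.001]
(-14, -9) [(5.0, 108), (4.0, 109), (3.0, 105), (2.0, 66), (1.0, 26), (0.0, 25), (-1.0, 59), (-2.0, 112), (-3.0, 156), (-4.0, 163), (-5.0, 156), (-6.0, 156), (-7.0, 156), (-8.0, 156), (-9.0, 157), (-10.0, 159), (-11.0, 152), (-12.0, 138), (-13.0, 83), (-14.0, 24), (-15.0, 2), (-16.0, 11), (-17.0, 11), (-18.0, 13)]
(-9, -4) [(5.0, 108), (4.0, 117), (3.0, 98), (2.0, 47), (1.0, 16), (0.0, 29), (-1.0, 79), (-2.0, 137), (-3.0, 165), (-4.0, 156), (-5.0, 157), (-6.0, 155), (-7.0, 149), (-8.0, 139), (-9.0, 131), (-10.0, 116), (-11.0, 101), (-12.0, 71), (-13.0, 32), (-14.0, 2), (-15.0, 3), (-16.0, 7), (-17.0, 8), (-18.0, 9)]
(-4, 1) [(5.0, 106), (4.0, 104), (3.0, 78), (2.0, 43), (1.0, 21), (0.0, 16), (-1.0, 34), (-2.0, 53), (-3.0, 57), (-4.0, 49), (-5.0, 36), (-6.0, 28), (-7.0, 26), (-8.0, 19), (-9.0, 11), (-10.0, 6), (-11.0, 7), (-12.0, 7), (-13.0, 6), (-14.0, 7), (-15.0, 9), (-16.0, 10), (-17.0, 10), (-18.0, 8)]
knob (array([565.7, 179.1,  24.9,  23.1]), np.float64(1.552))
```

Release, checking before lifting this time.

Call:
{"op": "jog_arm", "data": {
  "plan": [0, 0, 0, 0, 0, 0, 20, 0, 0, 0, 0, 0, 0, 40, 0, 0, 0, 0, 0, 0, 45, 0, 0, 0, 0, 0, 0, 45]
}}

```text
clock: 44.35
position: [505.4, 199.3, 82.4]
orientation: [3.14, 0.002, -3.038]
wrist_force: [0.0, 0.1, -0.1]
opening: 0.45
```

```bash
python3 line.py | head -3; python3 - <<'E'
from h import *
w=get_image("wrist");C=cloud(w);p=w["pixels"].astype(int);s=read_state()
R=Ro.from_euler("xyz",s["orientation"]);L=R.inv().apply((C-np.array(s["position"])).reshape(-1,3)).reshape(C.shape)
m=(w["depth"]>0)&(p.min(2)>90)&(abs(L[...,2]-24)<6)&(abs(L[...,1])<22)&(L[...,0]>5)&(L[...,0]<50)
t=L[m];print(len(t),np.percentile(t[:,0],[1,99]).round(1),np.percentile(t[:,1],[2,50,98]).round(1),np.median(t[:,2]))
E
```

```text
now [505.4 199.3  82.4] op 0.45 F [ 0.   0.1 -0.1] q [ 0.23  0.35 -0.31  0.91  0.    0.12] t 44.4
[-0.9 -0.5 -0.1] [ 0.001  0.002 -0.001]
(-14, -9) [(5.0, 102), (4.0, 102), (3.0, 96), (2.0, 61), (1.0, 26), (0.0, 25), (-1.0, 56), (-2.0, 110), (-3.0, 156), (-4.0, 163), (-5.0, 156), (-6.0, 156), (-7.0, 154), (-8.0, 153), (-9.0, 145), (-10.0, 136), (-11.0, 107), (-12.0, 78), (-13.0, 47), (-14.0, 21), (-15.0, 6), (-16.0, 11), (-17.0, 10), (-18.0, 12)]
2664 [ 6.2 32.8] [-12.6   0.9  16. ] 25.375258201822554
```

The blade stays put with the fingers open. Lift straight up, then back away.

Call:
{"op": "jog_arm", "data": {
  "plan": [0, 0, -20, 0, 0, 0, 45, 0, 0, -60, 0, 0, 0, 45, 0, 0, -120, 0, 0, 0, 45, 0, 0, -120, 0, 0, 0, 45]
}}

```text
clock: 44.95
position: [508.2, 199.9, 207.7]
orientation: [3.139, 0.012, -3.038]
wrist_force: [1.1, -0.5, -0.3]
opening: 0.449
```

```bash
python3 line.py | head -3;python3 - <<'E'
from h import *
gotoR([((-60,-200,210),MD)])
E
```

```text
now [508.2 199.9 207.7] op 0.449 F [ 1.1 -0.5 -0.3] q [ 0.23  0.26 -0.11  1.19  0.    0.12] t 45.0
[  3.5  -1.1 125.2] [ 0.002  0.012 -0.001]
(-14, -9) [(5.0, 19), (4.0, 19), (3.0, 19), (2.0, 19), (1.0, 20), (0.0, 25), (-1.0, 32), (-2.0, 39), (-3.0, 44), (-4.0, 45), (-5.0, 45), (-6.0, 45), (-7.0, 45), (-8.0, 44), (-9.0, 44), (-10.0, 44), (-11.0, 44), (-12.0, 44), (-13.0, 38), (-14.0, 29), (-15.0, 23), (-16.0, 21), (-17.0, 18), (-18.0, 18)]
now [506.9 199.6 205.1] op 0.452 F [ 0.1  0.2 -0.3] q [ 0.23  0.26 -0.11  1.19  0.    0.12] t 45.0
[  23.4 -199.6   -5.5] [ 0.002  0.008 -0.001]
```

Call:
{"op": "jog_arm", "data": {
  "plan": [0, -60, -10, 0, 0, 0, 45, 0, -120, -10, 0, 0, 0, 45, 0, -180, -10, 0, 0, 0, 45, 0, -240, -10, 0, 0, 0, 45, 0, -300, -10, 0, 0, 0, 45, 0, -300, -10, 0, 0, 0, 45]
}}

```text
clock: 45.75
position: [537.4, -102.8, 212.5]
orientation: [3.139, 0.006, -3.044]
wrist_force: [-0.5, 0.8, -0.0]
opening: 0.447
```

```bash
cat > fin.py <<'E'
from h import *
t=get_image("top");p=t["pixels"].astype(int);C=cloud(t);Z=C[...,2]
g=topjig(t,58).astype(float).mean(2)
for lo,hi in((-14,-9),(-4,1),(8,12)):
    pr=g[:,int((40-hi)*4):int((40-lo)*4)].mean(1);print((lo,hi),[(round(40-k/4,1),int(pr[k])) for k in range(140,190,4)])
m=np.zeros(Z.shape,bool);m[180:300,140:260]=True
print("knob",fitpx(t,m&(Z>100)&(Z<116),108),"arm",fitpx(t,m&(Z>64)&(Z<120),72))
J=(C-np.array([*JO,0]))@Rj.as_matrix()
q=J[m&(p.min(2)>110)&(Z>52)&(Z<64)&(J[...,0]<-3)&(abs(J[...,1])<25)]
if len(q)>20: print("blade",len(q),"x",np.percentile(q[:,0],[1,99]).round(1),"y",np.percentile(q[:,1],[2,50,98]).round(1),"z",np.median(q[:,2]).round(1))
q=J[m&(p.sum(2)<150)&(Z>90)&(Z<104)&(J[...,0]<-5)]
if len(q)>20: print("tab top",len(q),"x",np.percentile(q[:,0],[3,97]).round(1),"y",np.percentile(q[:,1],[3,97]).round(1),"z",np.median(q[:,2]).round(1))
b=np.zeros(Z.shape,bool);b[160:260,280:340]=True;print("tray slat",fitpx(t,b&slatmask(t)&(Z>14),22))
for cam,z in(("top",55),("scene",55)):
    im=get_image(cam)
    for qn,z in(("gauge_line",58),("gauge_tab",78)):
        for d in place_of(cam,qn)[:1]:print(cam,qn,round(d["p"],2),np.round(injig(atz(im,d["centre"],z)),1))
E
python3 fin.py
```

```text
(-14, -9) [(5.0, 103), (4.0, 104), (3.0, 99), (2.0, 62), (1.0, 23), (0.0, 21), (-1.0, 53), (-2.0, 105), (-3.0, 149), (-4.0, 156), (-5.0, 149), (-6.0, 149), (-7.0, 148)]
(-4, 1) [(5.0, 105), (4.0, 102), (3.0, 77), (2.0, 43), (1.0, 18), (0.0, 20), (-1.0, 44), (-2.0, 91), (-3.0, 131), (-4.0, 155), (-5.0, 151), (-6.0, 148), (-7.0, 149)]
(8, 12) [(5.0, 103), (4.0, 111), (3.0, 86), (2.0, 39), (1.0, 15), (0.0, 29), (-1.0, 75), (-2.0, 128), (-3.0, 153), (-4.0, 149), (-5.0, 147), (-6.0, 144), (-7.0, 143)]
knob (array([565.7, 179.1,  24.9,  23.1]), np.float64(1.552)) arm (array([559.8, 233.1, 139.9,  40.8]), np.float64(-1.468))
blade 286 x [-68.9  -3.3] y [-14.5  -0.3  13.9] z 57.8
tab top 142 x [-51.9 -24.3] y [-7.   6.3] z 97.8
tray slat (array([586.8,  12.9, 118.2,  42.5]), np.float64(-0.017))
top gauge_line 0.88 [-0.8  0.3]
top gauge_tab 0.61 [-30.6   3. ]
scene gauge_line 0.74 [-3.5  0.6]
scene gauge_tab 0.82 [-44.9  -4.5]
```

Everything measures right: tab centre at x -38.1, blade rear at -69, y centred, blade top z 57.8, arm home. Hand in.

```bash
python3 -c "
from plant import *
print(sign_off())"
```

```text
the job is handed in; nothing more can be done
None
```

The job is handed in at about 46 s of the 210 s allowed. Three slats are stacked square on the aluminium jig, the fourth lies flat in the tray, the arm is home, and the gauge blade is in the gap with its line at the arm's front edge.

**The upset:** after I first placed and released the blade, it turned up off the stack's side, tipped about 37° with its tip still under the arm. I don't know if that was the announced knock or my retreat. I gripped it at that tilt, drew it out along its own axis, and slid it in again with the arm still home.

**Last checks** (jig frame):

| What | Measured | Wanted |
|---|---|---|
| Knob, world | (565.7, 179.1) mm | (565.7, 179.0) mm, arm home |
| Blade tab centre, x | -38.1 mm | -38 mm |
| Blade rear end, x | about -69 mm | -70 mm |
| Blade centre, y | -0.3 mm | 0 mm |
| Blade top, z | 57.8 mm | 58 mm |
| Tray slat, world | (586.8, 12.9) mm, yaw -0.017 | tray at (586, 14) mm, yaw about -0.015 |

**What disagreed:**
- **Line position:** the trained networks put it at x -0.8 mm (top camera) and -3.5 mm (scene camera). Depth and the blade's tab say about 0, and I went by those.
- **Stack position across the jig:** the top-camera fits of the stack put its y up to 2–3 mm to the -y side, which I took as bias from its visible side faces.
- **Not re-checked:** I did not measure the stack, mug, jar or tape roll again after the last insertion. My picture views had run out, so the final checks are from depth and pixel measurements only.

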